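# Move crimp dies to the press rack in mirrored order

### The job

Move the three steel crimp dies from the white nests of the plywood storage rack to the black nests of the aluminium press rack, one die to a nest, in reverse order: as seen from the robot, the die that starts leftmost goes to the rightmost black nest, the middle one to the middle, and the rightmost one to the leftmost. Stand each die upright and flat on the floor of its nest, setting it down rather than dropping it and never tipping it over, and leave the jar where it stands.

Things in the scene. Friction and masses are not known exactly. Their poses are not given: they have to be found in the camera images.
- die_round: Steel crimp die, turned round. Loose, 0.15 to 0.3 kg, stands upright. Origin at the centre of its underside, z up. Foot: a dark disc 32 mm across, 10 mm high. Above it a round body 26 mm across from 10 to 55 mm height, then a thin nose 14 mm across up to 72 mm
- die_forked: Steel crimp die with a forked top. Loose, 0.15 to 0.3 kg, stands upright. Origin at the centre of its underside, z up. Foot: a dark disc 32 mm across, 10 mm high. Above it a square body 26 x 26 mm from 10 to 52 mm height (flat faces across its x and y), then two prongs, each 26 mm along x and 8 mm along y, at both y sides, up to 72 mm
- die_bar: Steel crimp die with a blade. Loose, 0.15 to 0.3 kg, stands upright. Origin at the centre of its underside, z up. Foot: a dark disc 32 mm across, 10 mm high. Above it a round neck 20 mm across to 22 mm height, then an upright blade 14 mm thick along its x and 44 mm long along its y, from 22 to 72 mm height
- from_round: White plastic nest fixed on the plywood storage rack, holding the round die at the start; any place in the row. 60 mm square, 14 mm high, walls and floor 4 mm (52 mm square inside). Origin: centre of its underside, 15 mm above the table, z up. Row of three, 80 mm apart along the nests' y; +y is left as seen from the robot. The rack is turned up to 23 degrees, left or right of the other rack
- from_forked: White plastic nest fixed on the plywood storage rack, holding the forked die at the start; any place in the row. 60 mm square, 14 mm high, walls and floor 4 mm (52 mm square inside). Origin: centre of its underside, 15 mm above the table, z up. Row of three, 80 mm apart along the nests' y; +y is left as seen from the robot. The rack is turned up to 23 degrees, left or right of the other rack
- from_bar: White plastic nest fixed on the plywood storage rack, holding the bar die at the start; any place in the row. 60 mm square, 14 mm high, walls and floor 4 mm (52 mm square inside). Origin: centre of its underside, 15 mm above the table, z up. Row of three, 80 mm apart along the nests' y; +y is left as seen from the robot. The rack is turned up to 23 degrees, left or right of the other rack
- to_left: The left (as seen from the robot) black plastic nest fixed on the aluminium press rack, empty at the start. 60 mm square, 14 mm high, walls and floor 4 mm (52 mm square inside; floor 4 mm above the origin). Origin: centre of its underside, 15 mm above the table, z up. Three alike in a row, 80 mm apart along their y; +y is left as seen from the robot. The rack is turned up to 23 degrees
- to_middle: The middle (as seen from the robot) black plastic nest fixed on the aluminium press rack, empty at the start. 60 mm square, 14 mm high, walls and floor 4 mm (52 mm square inside; floor 4 mm above the origin). Origin: centre of its underside, 15 mm above the table, z up. Three alike in a row, 80 mm apart along their y; +y is left as seen from the robot. The rack is turned up to 23 degrees
- to_right: The right (as seen from the robot) black plastic nest fixed on the aluminium press rack, empty at the start. 60 mm square, 14 mm high, walls and floor 4 mm (52 mm square inside; floor 4 mm above the origin). Origin: centre of its underside, 15 mm above the table, z up. Three alike in a row, 80 mm apart along their y; +y is left as seen from the robot. The rack is turned up to 23 degrees
- jar: Bystander: white plastic jar with a red lid, loose, 50 mm across, 60 mm high, standing between and beyond the racks. Origin at the centre of its underside

How it is judged:
By the outcome, as a careful person would: the job done as asked, in the order asked, and still so for the second after the job is handed in, with the robot touching nothing.
It also fails if it takes over 88 s, if anything falls off the work surface, if the arm or the gripper's body presses on something with over 40 N, if the wrist force passes 120 N, or if a joint passes its speed limit or range.

### The arm

A 6-joint arm with a two-finger parallel gripper is mounted at the origin on the work surface. World frame = base frame: x ahead of the robot, y to its left, z up, the work surface at z = 0. Lengths are in m, angles in rad, forces in N, time in s.
With the tool pointing down it reaches from about 0.375 to 0.9 m from the base axis. Payload 3.1 kg.
Tool frame: the origin (TCP) lies midway between the tips of the shut fingers; the grasp point (between the pads) lies manip.hold_point_z behind it (manip.hold_point_z is the distance from the TCP to the grasp point, in m); z points along the fingers, y is the direction in which the jaws open and shut (so a half turn about z gives the same grasp; the last joint's range is limited). The gripper opens to 85 mm and grips with 20 to 120 N. Pads are 22 mm wide; open, the fingers measure 114 mm over their backs; the gripper's body (76 mm by 85 mm) begins 54 mm behind the grasp point. The pads swing forward as they close: fully open they stand 13 mm farther back than shut.
Start: joints at [-1.444, 0.527, 1.433, -0, 1.181, -0.178], TCP at [0.188, -0.596, 0.194] pointing down, gripper open.
Joint ranges: [-3.08, 3.08], [-0.75, 2.2], [0.22, 2.44], [-1.43, 4.57], [0, 2.65], [-2.85, 2.85]. Speed limits (rad/s): [2.79, 2.79, 3.14, 3.14, 3.14, 3.14].

### API

Orientations are given as a unit quaternion [x, y, z, w].
In Python, from station import manip, snapshot, workorder, models gives the robot as it stands.
- The arm moves only by the tool jog_arm, never from a script. Its argument "commands" is a list of rows, each a list of 5 numbers: the opening in per cent of the stroke, from 0 (shut) to 100 (fully open), then the shift along the world's x, y, z in cm, then the turn about the world's z in rad. A call has 1 to 8 rows; each row shifts and turns the pose as measured when the row begins; what a row does not reach is not made up. A row lasts 1/12 s, in which the tool goes at most 41.7 mm and 7.16 degrees, less where a joint would pass 70% of its speed; a pose out of reach is approached as far as the arm can. A call with a gripper value outside its range is refused whole. The fingers move at their own pace and stop on an object; "squeeze" is the grip in N (left out, the last holds). Time passes only in rows, so rows that do not move let the fingers close. It gives the time, the measured TCP pose, the force and the opening at its end, in the units of the state.
- manip.sense(): the state, without advancing time (a new reading comes with each control period).
- snapshot(name): name is "scene" or "top" or "wrist"; returns a dict with "image" (480x640x3 uint8, red, green, blue), "intrinsics" (3x3 intrinsics, pixels), "D" ([k1, k2, p1, p2, k3] as OpenCV has them; the pictures are not rectified), "extrinsics" (4x4, takes a point from camera to world coordinates); the wrist camera has in their place "hand_eye" (4x4, takes a point from camera to tool coordinates, whose origin is the TCP and whose axes are the flange's). Camera axes: x right, y down, z forward; pixel columns grow to the right and rows downward; lengths in m; the calibration is good to about 2 mm. A picture is of the moment at which its call begins: read the wrist's pose just before it. There is no depth.
- workorder.sign_off(): hands the job in, once; it reports no verdict.
Trained networks look in a picture, given as the dict that the camera call returned (one of the last four; its "shot" number tells which), for a name from the list of things; names that differ only in an ending like _2 or _b are one class to them, and where a whole thing is asked for, a point or a joint stands for the part that bears it (a point fixed in the world has none). Each returns a list of dicts, best first, with "score" (0 to 1); they miss things now and then, are a little off and sometimes report something else, mostly with a low value. They report only what shows in the picture. A call takes as long as a camera call.
- models.find_in(picture, name): "centre" ([x, y, z] in m, in world coordinates, good to about 4 mm: the middle of the surface that is visible of it).
- models.pinpoint(picture, name): "centre" ([x, y, z] in m, in world coordinates, good to about 4 mm: a listed point, or the origin of a listed thing).
The state is a dict: "t": time; "q": joint angles; "qd": joint speeds; "tau": joint torques, N m; "tcp_pos": TCP position; "tool_rot": TCP orientation; "force": force on the tool from outside, world axes, zero at the start; "ft_torque": the same for the moment, N m; "finger_gap": opening from 0.0 (shut) to 1.0 (fully open).
Only numpy, scipy, OpenCV 4.12 (cv2) and the standard library are available. Lean on these libraries where they do the work, as an engineer would, in place of code of your own. Each camera call takes 0.05 s, during which the arm holds its last target. There are 200 camera calls.

## Working session

There is one attempt and no reset: what is moved stays moved. The work goes in short steps, Python scripts to look and compute and a tool call to move; the robot and the scene stay as the last step left them, time stands still between calls to the robot, and variables do not carry over. Pictures are saved under pics/ and viewed, about 12 in all and at most 16, crops included, and the job is handed in when it is done.

Besides the shell and the picture viewer there is one more tool, called after "Call:" by a JSON object that holds its "fn" and its "kwargs". jog_arm: Moves the arm, as the interface text tells. Its arguments: {"type":"object","properties":{"commands":{"type":"array","items":{"type":"array","items":{"type":"number"}}},"squeeze":{"type":"number"}},"required":["commands"]}

```bash
mkdir -p pics; ls
python3 - <<'E'
from station import manip, snapshot, workorder, models
import cv2, numpy as np
print(manip.hold_point_z, manip.sense())
for c in ("top","scene"):
    s=snapshot(c); cv2.imwrite(f"pics/{c}0.png",s["image"][:,:,::-1])
    print(c,s["intrinsics"].tolist(),s["extrinsics"].round(4).tolist(),s["D"])
    for n in "die_round die_forked die_bar from_round from_forked from_bar to_left to_middle to_right jar".split():
        print(n,[(np.round(d["centre"],4).tolist(),round(d["score"],2)) for d in models.pinpoint(s,n)[:3]])
E
```

```text
pics
0.0187 {'t': 0.0, 'q': array([-1.44350704e+00,  5.28464687e-01,  1.43394651e+00,  1.96756342e-06,
        1.18139060e+00, -1.78466652e-01]), 'qd': array([-7.01917384e-05, -1.60763236e-03,  2.05725126e-03,  4.27785367e-04,
        7.99349450e-04,  6.64821827e-04]), 'tau': array([-4.56491271e-04, -4.42353380e+01, -1.78021646e+01, -2.47775688e-04,
        8.38552398e-03,  4.75106887e-06]), 'tcp_pos': array([ 0.18807681, -0.59517191,  0.19292056]), 'tool_rot': array([ 9.88336359e-01,  1.52282699e-01,  2.91708310e-05, -1.10418527e-03]), 'force': array([-0.59120338, -0.32887569,  0.06081604]), 'ft_torque': array([0.08289051, 0.01405607, 0.00375043]), 'finger_gap': 0.9990771442567415}
top [[518.6663265502938, 0.0, 320.50016329392264], [0.0, 518.6663265502938, 236.44970367526048], [0.0, 0.0, 1.0]] [[-0.0113, -0.9925, 0.1215, 0.4882], [-0.9999, 0.011, -0.0031, -0.003], [0.0017, -0.1215, -0.9926, 1.0792], [0.0, 0.0, 0.0, 1.0]] [-0.13591142  0.          0.          0.          0.        ]
die_round [([0.4712, -0.2242, 0.0181], 0.69), ([0.4994, 0.275, 0.0179], 0.51)]
die_forked [([0.4826, 0
[... 595 characters left out ...]
57], [0.0, 618.8759763360697, 238.88403308553094], [0.0, 0.0, 1.0]] [[0.3436, 0.5947, -0.7268, 1.3646], [0.939, -0.2284, 0.2571, -0.2774], [-0.0131, -0.7709, -0.6369, 0.7205], [0.0, 0.0, 0.0, 1.0]] [-0.04402453  0.          0.          0.          0.        ]
die_round [([0.499, 0.2686, 0.0194], 0.61)]
die_forked [([0.4859, 0.2011, 0.0174], 0.57), ([0.4959, -0.0767, 0.0149], 0.55)]
die_bar [([0.4575, 0.1163, 0.018], 0.78)]
from_round [([0.5024, 0.282, 0.016], 0.63)]
from_forked [([0.4787, 0.1989, 0.0179], 0.8)]
from_bar [([0.4598, 0.1185, 0.015], 0.88)]
to_left [([0.4991, -0.0737, 0.0153], 0.73)]
to_middle [([0.4822, -0.1509, 0.0172], 0.82)]
to_right []
jar [([0.7157, 0.0321, 0.0022], 0.87)]
```

View pics/top0.png

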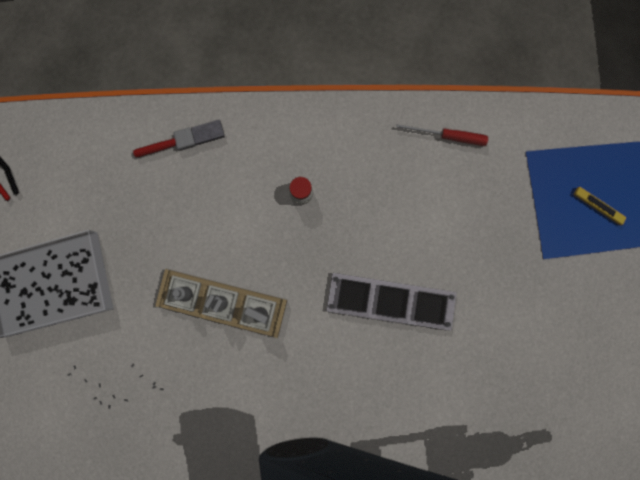

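View pics/scene0.png

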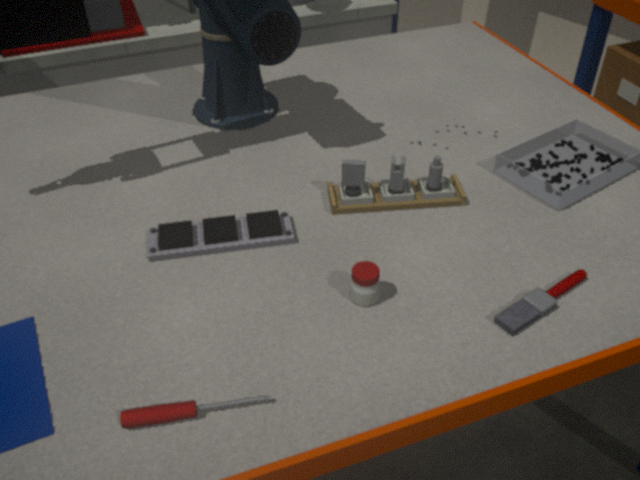

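The top picture shows the storage rack on the left, with round at (180,292), forked at (217,304) and bar at (257,314). The press rack's black nests are at (352,295), (392,302) and (430,308). So round goes right, forked to the middle and bar left. The second picture (scene view) agrees.

Call:
{"fn": "jog_arm", "kwargs": {"commands": [[100,2.9,2.9,0.5,0.12],[100,2.9,2.9,0.5,0.12],[100,2.9,2.9,0.5,0.12],[100,2.9,2.9,0.5,0.12],[100,2.9,2.9,0.5,0.12],[100,2.9,2.9,0.5,0.12],[100,2.9,2.9,0.5,0.12],[100,2.9,2.9,0.5,0.12]]}}

```text
t: 1.77
tcp_pos: [0.4171, -0.366, 0.2337]
tool_rot: [0.798, 0.602, -0.0, 0.003]
force: [0.8, -0.5, -0.7]
finger_gap: 0.999
```

Call:
{"fn": "jog_arm", "kwargs": {"commands": [[100,0.5,4,0.5,0.12],[100,0.5,4,0.5,0.05],[100,0.5,4,0.5,0],[100,0.5,4,0.5,0],[100,0,0,0,0],[100,0,0,0,0]]}}

```text
t: 2.27
tcp_pos: [0.4434, -0.1953, 0.2564]
tool_rot: [0.736, 0.677, 0.002, 0.006]
force: [-0.0, -0.1, 0.7]
finger_gap: 1.001
```

```bash
cat > h.py <<'E'
from station import manip, snapshot, models
import cv2, numpy as np
from scipy.spatial.transform import Rotation as R
def shot(png=None):
    st=manip.sense(); s=snapshot("wrist"); T=np.eye(4)
    T[:3,:3]=R.from_quat(st["tool_rot"]).as_matrix(); T[:3,3]=st["tcp_pos"]
    s["T"]=T@s["hand_eye"]
    if png: cv2.imwrite(f"pics/{png}.png",s["image"][:,:,::-1])
    return s
def tcp():
    st=manip.sense(); q=st["tool_rot"]
    return np.r_[st["tcp_pos"].round(4), round(2*np.arctan2(q[1],q[0]),4), st["t"]]
def world(s,uv,z):
    p=cv2.undistortPoints(np.array(uv,float).reshape(-1,1,2),s["intrinsics"],s["D"])[:,0]
    d=np.c_[p,np.ones(len(p))]@s["T"][:3,:3].T; o=s["T"][:3,3]
    return o+d*((z-o[2])/d[:,2])[:,None]
def pix(s,P):
    Ti=np.linalg.inv(s["T"]); r=cv2.Rodrigues(Ti[:3,:3])[0]
    return cv2.projectPoints(np.array(P,float),r,Ti[:3,3],s["intrinsics"],s["D"])[0][:,0]
def find(s,names):
    for n in names.split():
        print(n,[(np.round(d["centre"],4).tolist(),round(d["score"],2)) for d in models.pinpoint(s,n)[:3]])
E
python3 - <<'E'
from h import *
s=shot("w0"); print(tcp(), s["hand_eye"].round(3).tolist())
find(s,"to_left to_middle to_right")
E
```

```text
[ 0.443  -0.1951  0.2563  1.4851  2.3167] [[0.0, -0.962, -0.273, 0.07], [1.0, 0.0, 0.001, 0.002], [-0.001, -0.273, 0.962, -0.18], [0.0, 0.0, 0.0, 1.0]]
to_left [([0.4946, -0.0714, 0.0122], 0.92)]
to_middle [([0.483, -0.1498, 0.0161], 0.59)]
to_right [([0.4684, -0.229, 0.0127], 0.78)]
```

View pics/w0.png

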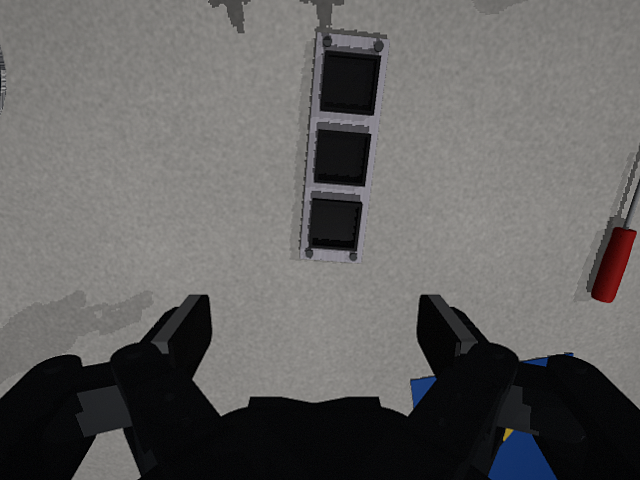

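The wrist view shows the three black nests in a column: left nest about (350,83), middle (342,157), right (336,223). I'll compute their positions and go on to the storage rack.

Run:
```python
from h import *
st=manip.sense()
s=shot()
c=world(s,[[350,82.5],[342.5,156],[336,222]],0.029); print(c.round(4))
v=c[0]-c[2]; print("yaw",np.arctan2(-v[0],v[1]),np.linalg.norm(v))
```

```text
[[ 0.4979 -0.074   0.029 ]
 [ 0.4847 -0.1506  0.029 ]
 [ 0.4717 -0.227   0.029 ]]
yaw -0.16958667137914804 0.15517296236894723
```

Call:
{"fn": "jog_arm", "kwargs": {"commands": [[100,0,4,0,0],[100,0,4,0,0],[100,0,4,0,0],[100,0,4,0,0],[100,0,4,0,0],[100,0,4,0,-0.1],[100,0,4,-0.5,-0.1],[100,0,0,0,0]]}}

```text
t: 3.18
tcp_pos: [0.4469, 0.0698, 0.2495]
tool_rot: [0.809, 0.588, 0.001, 0.008]
force: [0.0, 0.3, -0.1]
finger_gap: 1.003
```

Run:
```python
from h import *
s=shot("w1"); print(tcp())
find(s,"die_round die_forked die_bar from_round from_forked from_bar")
```

```text
[0.4478 0.0672 0.2498 1.2602 3.2333]
die_round []
die_forked [([0.4855, 0.2015, 0.0193], 0.87)]
die_bar [([0.4588, 0.12, 0.0174], 0.82)]
from_round []
from_forked [([0.4836, 0.2037, 0.0135], 0.71)]
from_bar [([0.4624, 0.1208, 0.0138], 0.98)]
```

View pics/w1.png

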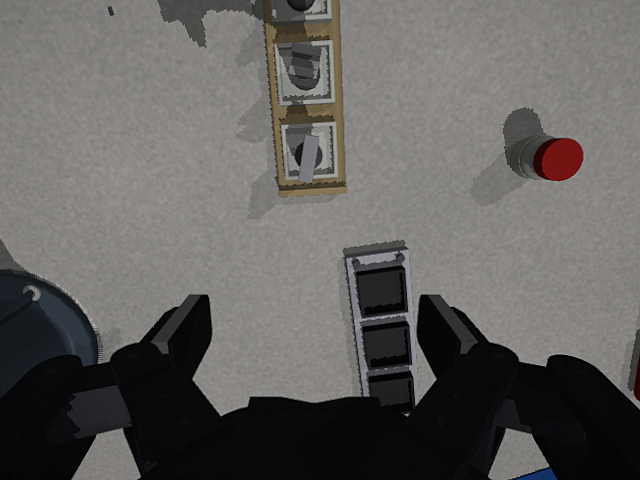

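The bar die (310,155) and the forked die (305,65) are turned in their nests. The round die is only just in view at (300,5). I'll move a little to see all three and zoom in.

Call:
{"fn": "jog_arm", "kwargs": {"commands": [[100,0,4,-1.5,0],[100,0,3.5,-1.5,0],[100,0,0,0,0],[100,0,0,0,0]]}}

```text
t: 3.87
tcp_pos: [0.4528, 0.1332, 0.2206]
tool_rot: [0.814, 0.58, 0.003, 0.013]
force: [0.3, 0.1, -0.6]
finger_gap: 1.0
```

Run:
```python
from h import *
s=shot("w2"); print(tcp()); import pickle; pickle.dump({k:s[k] for k in("image","T","intrinsics","D")},open("w2.pkl","wb"))
find(s,"die_round die_forked die_bar from_round from_forked from_bar")
c=pix(s,[[0.4825,0.198,0.06]])[0]; x0,y0=int(c[0])-100,max(0,int(c[1])-150); print(x0,y0)
cv2.imwrite("pics/w2c.png",cv2.resize(s["image"][y0:y0+280,x0:x0+200,::-1],None,fx=2.1,fy=2.1,interpolation=cv2.INTER_CUBIC))
```

```text
[0.4526 0.1331 0.2205 1.2378 3.9167]
die_round [([0.4977, 0.2773, 0.0154], 0.81)]
die_forked [([0.4822, 0.2023, 0.0164], 0.64)]
die_bar [([0.4598, 0.1171, 0.016], 0.94)]
from_round []
from_forked [([0.484, 0.2005, 0.0134], 0.82)]
from_bar [([0.4659, 0.1282, 0.0139], 0.91)]
215 0
```

View pics/w2c.png

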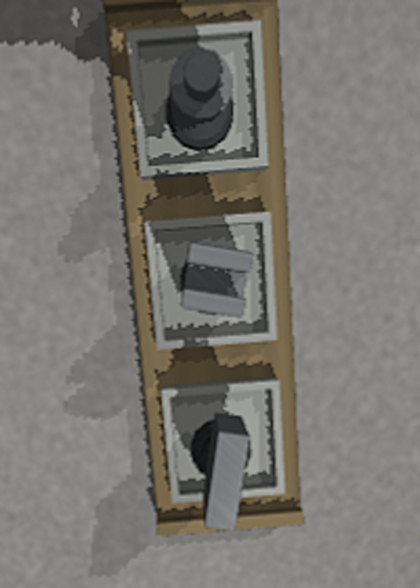

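The crop shows the bar blade's top at crop (227,480), slightly slanted. The forked prongs' top centre is at (217,280) and the round nose's top at (203,71).

Run:
```python
from h import *
import pickle; s=pickle.load(open("w2.pkl","rb"))
f=lambda l:[[215+a/2.1,b/2.1] for a,b in l]
W=world(s,f([[218,431],[249,433],[206,525],[235,529]]),0.091); m=W.mean(0); v=(W[0]+W[1]-W[2]-W[3])/2
print("bar",m.round(4),"len",np.linalg.norm(v),"yaw",np.arctan2(-v[0],v[1]))
W=world(s,f([[190,246],[252,251],[182,308],[243,315]]),0.091); v=(W[1]+W[3]-W[0]-W[2])/2
print("fork",W.mean(0).round(4),"len",np.linalg.norm(v),"yaw",np.arctan2(v[1],v[0]))
print("round",world(s,f([[203,71]]),0.091).round(4))
```

```text
bar [0.462  0.1198 0.091 ] len 0.04324870965241918 yaw -0.4562764322896746
fork [0.4848 0.2006 0.091 ] len 0.025043625719436934 yaw -0.42518913193726127
round [[0.5043 0.274  0.091 ]]
```

Call:
{"fn": "jog_arm", "kwargs": {"commands": [[100,0.2,-0.3,-3,-0.06],[100,0.2,-0.3,-3,-0.06],[100,0.2,-0.3,-2.5,0],[100,0.2,-0.3,-2,0],[60,0,0,0,0],[50,0,0,0,0]]}}

```text
t: 4.72
tcp_pos: [0.4662, 0.118, 0.1174]
tool_rot: [0.851, 0.525, 0.009, 0.017]
force: [-0.5, 0.3, 0.1]
finger_gap: 0.753
```

Run:
```python
from h import *
print(tcp(), manip.sense()["tool_rot"],manip.sense()["finger_gap"], manip.sense()["q"])
M=R.from_quat(manip.sense()["tool_rot"]).as_matrix(); print("z axis",M[:,2])
s=shot("w3"); find(s,"die_bar")
```

```text
[0.4662 0.118  0.1174 1.1061 4.7167] [0.85076431 0.5252129  0.00858562 0.01666719] 0.7529033365709301 [ 0.0293359   0.44752732  1.88572571 -0.02892081  0.77700182  0.51428872]
z axis [ 0.03211632 -0.01934115 -0.99929698]
die_bar [([0.4622, 0.1202, 0.0169], 0.69), ([0.4965, 0.2759, 0.0153], 0.28)]
```

View pics/w3.png

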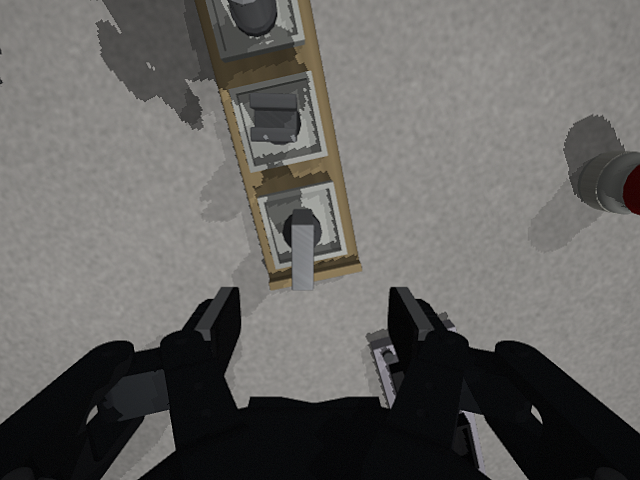

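The wrist view shows the bar at (303,250), in line with the gap between the fingers. The tool has drifted about 2° off vertical, so I'll check whether still rows or moves cause it.

Call:
{"fn": "jog_arm", "kwargs": {"commands": [[50,0,0,0,0],[50,0,0,0,0],[50,0,0,0,0]]}}

```text
t: 5.07
tcp_pos: [0.4691, 0.1185, 0.1218]
tool_rot: [0.85, 0.525, 0.013, 0.019]
force: [-0.5, -0.3, -0.3]
finger_gap: 0.496
```

```bash
cat >> h.py <<'E'
def rep():
    st=manip.sense(); M=R.from_quat(st["tool_rot"]).as_matrix(); z=M[:,2]
    g=st["tcp_pos"]-manip.hold_point_z*z
    q=st["q"]
    print("tcp",tcp(),"grasp",g.round(4),"zax",z[:2].round(4),"gap",round(st["finger_gap"],3),"F",st["force"].round(1),"q",q.round(4),"sum",round(q[1]+q[2]+q[4]-np.pi,4))
E
python3 -c "
from h import *
rep()"
```

```text
tcp [0.4691 0.1185 0.1218 1.1069 5.0667] grasp [0.4683 0.1189 0.1405] zax [ 0.0413 -0.019 ] gap 0.496 F [-0.5 -0.3 -0.3] q [ 0.0303  0.4399  1.882  -0.0288  0.7792  0.5143] sum -0.0405
```

Call:
{"fn": "jog_arm", "kwargs": {"commands": [[50,0,0,1,0]]}}

```text
t: 5.15
tcp_pos: [0.4683, 0.1186, 0.1316]
tool_rot: [0.85, 0.526, 0.012, 0.019]
force: [-0.6, 0.7, 0.4]
finger_gap: 0.495
```

```bash
python3 -c "
from h import *
rep()"
```

```text
tcp [0.4683 0.1186 0.1316 1.1071 5.15  ] grasp [0.4675 0.119  0.1502] zax [ 0.0397 -0.019 ] gap 0.495 F [-0.6  0.7  0.4] q [ 0.0306  0.4225  1.8733 -0.028   0.8069  0.5132] sum -0.0389
```

Call:
{"fn": "jog_arm", "kwargs": {"commands": [[50,0,0,0,0]]}}

```text
t: 5.23
tcp_pos: [0.4699, 0.1189, 0.1335]
tool_rot: [0.85, 0.526, 0.014, 0.02]
force: [0.7, 0.2, -0.7]
finger_gap: 0.501
```

```bash
python3 -c "
from h import *
rep()"
```

```text
tcp [0.4699 0.1189 0.1335 1.1075 5.2333] grasp [0.4691 0.1192 0.1522] zax [ 0.0444 -0.0188] gap 0.501 F [ 0.7  0.2 -0.7] q [ 0.031   0.4194  1.8712 -0.028   0.8074  0.5132] sum -0.0436
```

Call:
{"fn": "jog_arm", "kwargs": {"commands": [[50,0,0,-1,0]]}}

```text
t: 5.32
tcp_pos: [0.4718, 0.1191, 0.1255]
tool_rot: [0.85, 0.526, 0.016, 0.021]
force: [-0.9, -0.7, -0.5]
finger_gap: 0.499
```

```bash
python3 -c "
from h import *
rep()"
```

```text
tcp [0.4718 0.1191 0.1255 1.1078 5.3167] grasp [0.4709 0.1195 0.1442] zax [ 0.0501 -0.0186] gap 0.499 F [-0.9 -0.7 -0.5] q [ 0.0314  0.4335  1.8788 -0.0287  0.7801  0.5143] sum -0.0493
```

Still rows drift too: q2 and q3 creep by about −2.5 and −1.2 mrad per row, so the TCP goes up and out and the tilt grows. I'll see whether this depends on the arm's configuration.

Call:
{"fn": "jog_arm", "kwargs": {"commands": [[50,-0.3,0,3.5,0],[50,-0.3,0,3.5,0],[50,-0.2,0,0,0]]}}

```text
t: 5.57
tcp_pos: [0.461, 0.1192, 0.1908]
tool_rot: [0.85, 0.526, 0.01, 0.017]
force: [1.7, -0.1, 1.1]
finger_gap: 0.501
```

```bash
python3 -c "
from h import *
rep(); print(manip.sense()['tau'].round(2),manip.sense()['qd'].round(4))"
```

```text
tcp [0.461  0.1192 0.1908 1.1082 5.5667] grasp [0.4604 0.1196 0.2095] zax [ 0.0349 -0.019 ] gap 0.501 F [ 1.7 -0.1  1.1] q [ 0.0322  0.3205  1.8211 -0.0244  0.9659  0.5084] sum -0.0341
[ 2.400e-01 -3.134e+01 -1.400e+01 -5.000e-02  5.200e-01 -1.000e-02] [ 0.0015  0.0388  0.1043  0.0012 -0.0844  0.0043]
```

Call:
{"fn": "jog_arm", "kwargs": {"commands": [[50,0,0,0,0],[50,0,0,0,0]]}}

```text
t: 5.73
tcp_pos: [0.4614, 0.1195, 0.192]
tool_rot: [0.85, 0.526, 0.011, 0.018]
force: [0.3, -0.3, -0.4]
finger_gap: 0.5
```

```bash
python3 -c "
from h import *
rep(); print(manip.sense()['tau'].round(2),manip.sense()['qd'].round(4))"
```

```text
tcp [0.4614 0.1195 0.192  1.1087 5.7333] grasp [0.4607 0.1198 0.2106] zax [ 0.0387 -0.0188] gap 0.5 F [ 0.3 -0.3 -0.4] q [ 0.0328  0.3178  1.8215 -0.0245  0.9645  0.5085] sum -0.0379
[  0.07 -31.82 -15.11  -0.06  -0.07  -0.  ] [ 0.0014 -0.0059  0.0204 -0.     -0.0018  0.0012]
```

Call:
{"fn": "jog_arm", "kwargs": {"commands": [[50,0,0,0,0.12],[50,0,0,0,0.12],[50,0,0,0,0.12],[50,0,0,0,0.12]]}}

```text
t: 6.07
tcp_pos: [0.4595, 0.1198, 0.1895]
tool_rot: [0.694, 0.72, 0.014, 0.014]
force: [-0.2, 0.5, -0.7]
finger_gap: 0.494
```

```bash
python3 -c "
from h import *
rep(); print(manip.sense()['tau'].round(2),manip.sense()['qd'].round(4))"
```

```text
tcp [0.4595 0.1198 0.1895 1.6071 6.0667] grasp [0.4587 0.1198 0.2082] zax [0.04   0.0015] gap 0.494 F [-0.2  0.5 -0.7] q [ 1.8600e-02  3.1600e-01  1.8335e+00  1.0000e-03  9.5210e-01 -1.8200e-02] sum -0.04
[  0.2  -31.38 -15.05  -0.05  -0.13   1.05] [-0.0449  0.0028  0.0309  0.0757 -0.0218 -1.5713]
```

Call:
{"fn": "jog_arm", "kwargs": {"commands": [[50,0,0,4,-0.12],[50,0,0,4,-0.12],[50,0,0,4,-0.12],[50,0,0,0,-0.12],[50,0,0,0,0]]}}

```text
t: 6.48
tcp_pos: [0.4539, 0.1192, 0.3074]
tool_rot: [0.848, 0.529, 0.007, 0.009]
force: [-0.5, -0.9, -0.6]
finger_gap: 0.505
```

```bash
python3 -c "
from h import *
rep(); print(manip.sense()['tau'].round(2),manip.sense()['qd'].round(4))"
```

```text
tcp [0.4539 0.1192 0.3074 1.1156 6.4833] grasp [0.4535 0.1194 0.3261] zax [ 0.021 -0.009] gap 0.505 F [-0.5 -0.9 -0.6] q [ 0.0251  0.173   1.6608 -0.0099  1.2871  0.483 ] sum -0.0208
[-2.000e-02 -3.005e+01 -2.107e+01 -3.000e-02 -1.400e-01  6.300e-01] [ 0.0037 -0.0465 -0.0745 -0.0001  0.0167 -0.0854]
```

Call:
{"fn": "jog_arm", "kwargs": {"commands": [[50,0,0,0,0],[50,0,0,0,0],[50,0,0,0,0]]}}

```text
t: 6.73
tcp_pos: [0.4525, 0.1192, 0.3049]
tool_rot: [0.846, 0.532, 0.005, 0.008]
force: [0.0, -0.4, -0.2]
finger_gap: 0.501
```

```bash
python3 -c "
from h import *
rep(); print(manip.sense()['tau'].round(2),manip.sense()['qd'].round(4))"
```

```text
tcp [0.4525 0.1192 0.3049 1.123  6.7333] grasp [0.4522 0.1194 0.3236] zax [ 0.0172 -0.0091] gap 0.501 F [ 0.  -0.4 -0.2] q [ 0.0251  0.1751  1.6651 -0.0099  1.2844  0.4756] sum -0.017
[ 3.000e-02 -2.901e+01 -1.967e+01 -3.000e-02 -6.000e-02  1.000e-02] [-0.0008  0.0171  0.0284  0.0005 -0.0046 -0.0228]
```

At z≈0.3 the drift reverses and the tilt recovers, so waiting high up trims it. I'll use that.

Call:
{"fn": "jog_arm", "kwargs": {"commands": [[50,0,0,3,0],[50,0,0,3,0],[50,0,0,0,0],[50,0,0,0,0],[50,0,0,0,0],[50,0,0,0,0],[50,0,0,0,0],[50,0,0,0,0]]}}

```text
t: 7.4
tcp_pos: [0.4454, 0.1188, 0.3546]
tool_rot: [0.844, 0.536, -0.007, 0.001]
force: [0.3, -0.4, 0.5]
finger_gap: 0.498
```

```bash
python3 -c "
from h import *
rep()"
```

```text
tcp [0.4454 0.1188 0.3546 1.1307 7.4   ] grasp [0.4456 0.119  0.3733] zax [-0.0104 -0.0097] gap 0.498 F [ 0.3 -0.4  0.5] q [ 0.0245  0.1364  1.5757 -0.0095  1.4402  0.4659] sum 0.0106
```

Call:
{"fn": "jog_arm", "kwargs": {"commands": [[50,0,0,0,0],[50,0,0,0,0],[50,0,0,0,0],[50,0,0,0,0],[50,0,0,0,0],[50,0,0,-3,0],[50,0,0,-4,0],[50,0,0,-4,0]]}}

```text
t: 8.07
tcp_pos: [0.4532, 0.1191, 0.2494]
tool_rot: [0.844, 0.536, 0.003, 0.007]
force: [1.0, -0.2, -0.6]
finger_gap: 0.501
```

Call:
{"fn": "jog_arm", "kwargs": {"commands": [[50,0.2,0,-4,0],[50,0.2,0,-4,0],[50,0.2,0,-3,0],[50,0.1,0,0,0]]}}

```text
t: 8.4
tcp_pos: [0.4567, 0.119, 0.1313]
tool_rot: [0.844, 0.536, 0.001, 0.006]
force: [0.1, 0.5, 0.1]
finger_gap: 0.5
```

```bash
python3 -c "
from h import *
rep()"
```

```text
tcp [0.4567 0.119  0.1313 1.1314 8.4   ] grasp [0.4565 0.1192 0.15  ] zax [ 0.0078 -0.0091] gap 0.5 F [0.1 0.5 0.1] q [ 0.0243  0.4206  1.8772 -0.0126  0.8362  0.4721] sum -0.0076
```

Call:
{"fn": "jog_arm", "kwargs": {"commands": [[50,0.1,0,-3.2,0],[50,0.1,0,-3.2,-0.015],[50,0.1,0,-2.9,0],[40,-0.1,0,-0.1,0]], "squeeze": 60}}

```text
t: 8.73
tcp_pos: [0.4658, 0.1193, 0.0387]
tool_rot: [0.848, 0.529, 0.006, 0.009]
force: [-0.1, -0.0, -0.1]
finger_gap: 0.406
```

```bash
python3 -c "
from h import *
rep()"
```

```text
tcp [0.4658 0.1193 0.0387 1.1159 8.7333] grasp [0.4654 0.1195 0.0574] zax [ 0.0191 -0.0092] gap 0.406 F [-0.1 -0.  -0.1] q [ 0.0246  0.6003  1.9332 -0.0174  0.5892  0.4939] sum -0.0188
```

Call:
{"fn": "jog_arm", "kwargs": {"commands": [[35,-0.4,0,-0.1,0],[25,-0.2,0,-0.1,0],[0,-0.1,0,-0.1,0],[0,0,0,0,0],[0,0,0,0,0]]}}

```text
t: 9.15
tcp_pos: [0.4632, 0.1197, 0.0425]
tool_rot: [0.848, 0.53, 0.01, 0.012]
force: [0.4, -0.5, -2.5]
finger_gap: 0.144
```

```bash
python3 -c "
from h import *
rep()"
```

```text
tcp [0.4632 0.1197 0.0425 1.1167 9.15  ] grasp [0.4626 0.1199 0.0612] zax [ 0.03   -0.0089] gap 0.144 F [ 0.4 -0.5 -2.5] q [ 0.0257  0.5885  1.9459 -0.0178  0.5774  0.4946] sum -0.0297
```

Call:
{"fn": "jog_arm", "kwargs": {"commands": [[0,0,0,2,0],[0,0,0,3,0],[0,0,0,3.5,0],[0,0.3,-2,3,0],[0,0.3,-3,2,0],[0,0.3,-3,2,0],[0,0.3,-3,2,0],[0,0.3,-3,0,0]]}}

```text
t: 9.82
tcp_pos: [0.4744, -0.02, 0.2325]
tool_rot: [0.845, 0.535, 0.013, 0.014]
force: [1.3, 0.2, -2.0]
finger_gap: 0.146
```

Call:
{"fn": "jog_arm", "kwargs": {"commands": [[0,0.5,-3,0,0],[0,0.5,-2,0,0],[0,0.5,0,0,0],[0,0,0,0,0],[0,0,0,0,0],[0,0,0,0,0]]}}

```text
t: 10.32
tcp_pos: [0.4896, -0.0773, 0.2397]
tool_rot: [0.846, 0.532, 0.016, 0.02]
force: [0.9, 0.7, -1.9]
finger_gap: 0.143
```

```bash
python3 -c "
from h import *
rep(); s=shot('w4')"
```

```text
tcp [ 0.4896 -0.0773  0.2397  1.1218 10.3167] grasp [ 0.4887 -0.077   0.2584] zax [ 0.0482 -0.0168] gap 0.143 F [ 0.9  0.7 -1.9] q [-0.3842  0.2714  1.7304  0.0028  1.0888  0.0635] sum -0.051
```

View pics/w4.png

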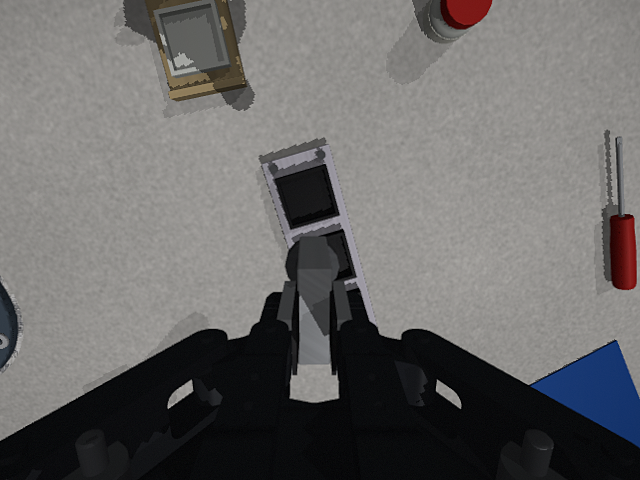

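The bar die is held squarely between the pads (315,265), with the left nest visible ahead at (305,195). I'll trim the tilt up high.

Call:
{"fn": "jog_arm", "kwargs": {"commands": [[0,0,0,4,0],[0,0,0,4,0],[0,0,0,4,0],[0,0,0,2,0],[0,0,0,0,0],[0,0,0,0,0],[0,0,0,0,0],[0,0,0,0,0]]}}

```text
t: 11.03
tcp_pos: [0.48, -0.0655, 0.3779]
tool_rot: [0.843, 0.537, 0.01, 0.011]
force: [-0.5, -0.4, -1.9]
finger_gap: 0.143
```

Call:
{"fn": "jog_arm", "kwargs": {"commands": [[0,0,0,0,0],[0,0,0,0,0],[0,0,0,0,0],[0,0,0,0,0]]}}

```text
t: 11.37
tcp_pos: [0.4769, -0.0639, 0.3714]
tool_rot: [0.843, 0.538, 0.006, 0.005]
force: [0.4, 0.1, -1.6]
finger_gap: 0.143
```

```bash
python3 -c "
from h import *
rep()"
```

```text
tcp [ 0.4769 -0.0639  0.3714  1.1353 11.3667] grasp [ 0.4766 -0.0639  0.3901] zax [ 0.0166 -0.0021] gap 0.143 F [ 0.4  0.1 -1.6] q [-0.369   0.1422  1.5237  0.0041  1.4595  0.0661] sum -0.0162
```

Call:
{"fn": "jog_arm", "kwargs": {"commands": [[0,0.2,0,0,0],[0,0.2,0,0,0],[0,0.2,0,0,0],[0,0.2,0,0,0],[0,0.2,0,0,0],[0,0.2,0,0,0],[0,0.2,0,0,0],[0,0.2,0,0,0]]}}

```text
t: 12.03
tcp_pos: [0.4945, -0.0644, 0.3704]
tool_rot: [0.843, 0.537, 0.006, 0.005]
force: [0.8, 0.5, -3.8]
finger_gap: 0.145
```

Call:
{"fn": "jog_arm", "kwargs": {"commands": [[0,0.1,0,-2,0],[0,0.1,0,-4,0],[0,0.1,0,-4,0],[0,0,0,-4,0],[0,0,0,-4,0],[0,0,0,-4,0],[0,0,0,-1,0]]}}

```text
t: 12.62
tcp_pos: [0.5058, -0.0666, 0.1411]
tool_rot: [0.843, 0.537, 0.015, 0.016]
force: [-0.7, 1.3, -2.6]
finger_gap: 0.145
```

```bash
python3 -c "
from h import *
rep()"
```

```text
tcp [ 0.5058 -0.0666  0.1411  1.1351 12.6167] grasp [ 0.505  -0.0664  0.1598] zax [ 0.0418 -0.0111] gap 0.145 F [-0.7  1.3 -2.6] q [-0.353   0.4339  1.8073  0.0053  0.8573  0.0794] sum -0.043
```

Call:
{"fn": "jog_arm", "kwargs": {"commands": [[0,-0.4,-0.1,-2.5,0],[0,-0.4,-0.2,-2.5,0],[0,-0.4,-0.2,-2.2,0],[0,-0.3,-0.1,-1.8,0],[0,-0.1,0,-0.3,0]]}}

```text
t: 13.03
tcp_pos: [0.4918, -0.0733, 0.0417]
tool_rot: [0.843, 0.538, 0.015, 0.016]
force: [0.1, -0.6, -2.3]
finger_gap: 0.141
```

```bash
python3 -c "
from h import *
rep()"
```

```text
tcp [ 0.4918 -0.0733  0.0417  1.1358 13.0333] grasp [ 0.4911 -0.0731  0.0604] zax [ 0.0423 -0.0111] gap 0.141 F [ 0.1 -0.6 -2.3] q [-0.3766  0.6     1.9136  0.0096  0.5846  0.0505] sum -0.0434
```

Call:
{"fn": "jog_arm", "kwargs": {"commands": [[0,0.5,0,0.1,0],[0,0.1,0,-0.1,0],[0,-0.1,0,-0.25,0]]}}

```text
t: 13.28
tcp_pos: [0.4996, -0.074, 0.0397]
tool_rot: [0.843, 0.538, 0.016, 0.017]
force: [0.0, 0.4, -1.6]
finger_gap: 0.15
```

```bash
python3 -c "
from h import *
rep()"
```

```text
tcp [ 0.4996 -0.074   0.0397  1.1354 13.2833] grasp [ 0.4988 -0.0738  0.0584] zax [ 0.0442 -0.0117] gap 0.15 F [ 0.   0.4 -1.6] q [-0.3721  0.6092  1.8968  0.0094  0.5902  0.0556] sum -0.0454
```

Call:
{"fn": "jog_arm", "kwargs": {"commands": [[0,-0.1,0,-0.25,0]]}}

```text
t: 13.37
tcp_pos: [0.5006, -0.0744, 0.0394]
tool_rot: [0.843, 0.538, 0.017, 0.018]
force: [-3.5, 2.6, 24.7]
finger_gap: 0.146
```

Call:
{"fn": "jog_arm", "kwargs": {"commands": [[0,-0.1,0,-0.25,0]]}}

```text
t: 13.45
tcp_pos: [0.5006, -0.0743, 0.0394]
tool_rot: [0.843, 0.538, 0.018, 0.019]
force: [-3.1, 2.1, 16.9]
finger_gap: 0.145
```

Call:
{"fn": "jog_arm", "kwargs": {"commands": [[0,-0.1,0,-0.2,0]]}}

```text
t: 13.53
tcp_pos: [0.5, -0.0741, 0.0396]
tool_rot: [0.843, 0.538, 0.018, 0.02]
force: [-1.5, 0.9, 3.6]
finger_gap: 0.142
```

Call:
{"fn": "jog_arm", "kwargs": {"commands": [[20,-0.1,0,-0.1,0],[30,-0.1,0,-0.1,0],[40,-0.1,0,0,0],[50,-0.1,0,0,0],[60,-0.1,0,0,0],[60,-0.1,0,2,0],[60,0,0,4,0],[60,0,0,4,0]]}}

```text
t: 14.2
tcp_pos: [0.4923, -0.0736, 0.1375]
tool_rot: [0.843, 0.538, 0.016, 0.017]
force: [1.7, -0.7, -0.3]
finger_gap: 0.597
```

Call:
{"fn": "jog_arm", "kwargs": {"commands": [[60,0,4,4,0],[60,0,4,4,0],[60,0,4,4,0],[60,0,4,4,0],[60,0,4,2,0],[60,0,0,0,0],[60,0,0,0,0],[60,0,0,0,0]]}}

```text
t: 14.87
tcp_pos: [0.4966, 0.0845, 0.2869]
tool_rot: [0.843, 0.536, 0.025, 0.024]
force: [0.0, 0.6, -0.4]
finger_gap: 0.602
```

```bash
python3 -c "
from h import *
rep(); s=snapshot('top'); find(s,'die_bar jar die_forked'); cv2.imwrite('pics/t1.png',cv2.resize(s['image'][220:360,120:480,::-1],None,fx=2,fy=2))"
```

```text
tcp [ 0.4966  0.0845  0.2869  1.1331 14.8667] grasp [0.4953 0.0847 0.3055] zax [ 0.0681 -0.0137] gap 0.602 F [ 0.   0.6 -0.4] q [-0.0466  0.2238  1.6548 -0.0113  1.1943  0.3949] sum -0.0687
die_bar [([0.5006, -0.0765, 0.0168], 0.81)]
jar [([0.7136, 0.0296, 0.0001], 0.85)]
die_forked []
```

View pics/t1.png

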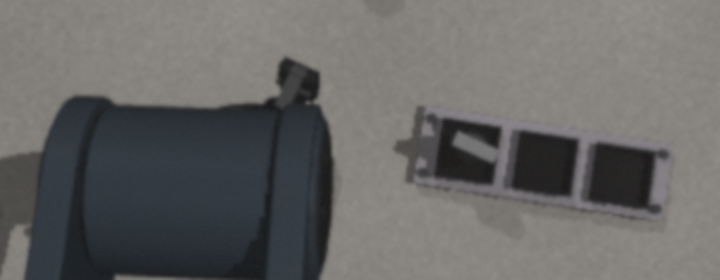

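The bar die stands upright in the left nest, crop (475,147). Next is the forked die; I'll trim the tilt at height first.

Call:
{"fn": "jog_arm", "kwargs": {"commands": [[60,-0.3,3,4,0],[60,-0.3,3,4,0],[60,-0.3,3,2,0],[60,-0.3,2,0,0],[60,-0.3,0.4,0,0],[60,-0.3,0,0,0],[60,-0.3,0,0,0],[60,-0.3,0,0,0]]}}

```text
t: 15.73
tcp_pos: [0.47, 0.1859, 0.3731]
tool_rot: [0.849, 0.527, 0.013, 0.019]
force: [-0.2, -0.1, -0.4]
finger_gap: 0.6
```

Call:
{"fn": "jog_arm", "kwargs": {"commands": [[60,-0.3,0,0,0],[60,-0.3,0,0,0],[60,-0.3,0,0,0],[60,0,0,0,0],[60,0,0,0,0],[60,0,0,0,0],[60,0,0,0,0],[60,0,0,0,0]]}}

```text
t: 16.4
tcp_pos: [0.4585, 0.1812, 0.3702]
tool_rot: [0.851, 0.525, 0.01, 0.018]
force: [-0.0, 0.8, -0.4]
finger_gap: 0.599
```

```bash
python3 -c "
from h import *
rep()"
```

```text
tcp [ 0.4585  0.1812  0.3702  1.1048 16.4   ] grasp [0.4579 0.1816 0.3889] zax [ 0.036  -0.0208] gap 0.599 F [-0.   0.8 -0.4] q [ 0.1677  0.1581  1.508  -0.0267  1.4435  0.6366] sum -0.032
```

Call:
{"fn": "jog_arm", "kwargs": {"commands": [[60,0,0.3,4,0.02],[60,0,0.3,4,0.02],[60,0,0.3,0,0],[60,0,0.3,0,0],[60,0,0.3,0,0],[60,0,0.3,0,0],[60,0,0.3,0,0],[60,0,0,0,0]]}}

```text
t: 17.07
tcp_pos: [0.453, 0.2028, 0.4464]
tool_rot: [0.84, 0.542, 0.003, 0.015]
force: [0.6, -0.5, -0.2]
finger_gap: 0.601
```

```bash
python3 -c "
from h import *
rep()"
```

```text
tcp [ 0.453   0.2028  0.4464  1.1466 17.0667] grasp [0.4526 0.2032 0.4651] zax [ 0.0213 -0.0224] gap 0.601 F [ 0.6 -0.5 -0.2] q [ 0.2136  0.1357  1.3401 -0.0265  1.6497  0.6354] sum -0.0161
```

Call:
{"fn": "jog_arm", "kwargs": {"commands": [[60,0,0,0,0],[60,0,0,0,0],[60,0,0,0,0],[60,0,0,0,0],[60,0,0,0,0],[60,0,0,0,0],[60,0,0,0,0],[60,0,0,0,0]]}}

```text
t: 17.73
tcp_pos: [0.4521, 0.2023, 0.4436]
tool_rot: [0.84, 0.542, 0.0, 0.014]
force: [0.4, -0.0, 0.0]
finger_gap: 0.603
```

Call:
{"fn": "jog_arm", "kwargs": {"commands": [[60,0,0,-4,0],[60,0.1,0,-4,0],[60,0.1,0,-4,0],[60,0.2,0,-4,0],[60,0.2,0,-4,0],[60,0.2,0,-4,0],[60,0.2,0,-4,0],[60,0.2,0,-2,0]]}}

```text
t: 18.4
tcp_pos: [0.4703, 0.2036, 0.1439]
tool_rot: [0.84, 0.542, 0.016, 0.02]
force: [-0.9, 0.0, -0.2]
finger_gap: 0.602
```

```bash
python3 -c "
from h import *
rep(); s=shot('w5'); find(s,'die_forked die_round')
cv2.imwrite('pics/w5c.png',s['image'][:400,100:540,::-1])"
```

```text
tcp [ 0.4703  0.2036  0.1439  1.146  18.4   ] grasp [0.4694 0.204  0.1626] zax [ 0.0479 -0.017 ] gap 0.602 F [-0.9  0.  -0.2] q [ 0.208   0.4348  1.7943 -0.0347  0.8694  0.6546] sum -0.0431
die_forked [([0.4836, 0.2021, 0.015], 0.6)]
die_round [([0.5012, 0.279, 0.019], 0.81)]
```

View pics/w5c.png

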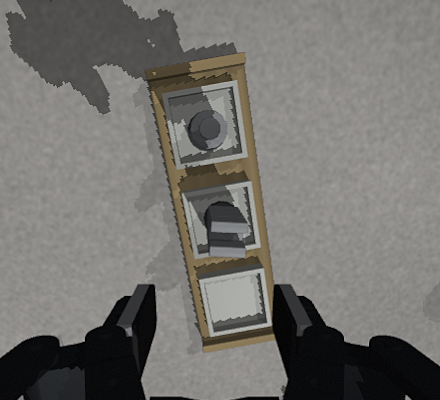

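The crop shows the forked die at crop (225,228) and the round die at (207,128), both undisturbed and lined up between the fingers.

Call:
{"fn": "jog_arm", "kwargs": {"commands": [[60,1.2,-0.1,0,0],[60,1.0,-0.1,-1,0],[60,0,-0.1,-3,0],[60,-0.2,0,-3,0],[60,-0.3,0,-3,0]]}}

```text
t: 18.97
tcp_pos: [0.5121, 0.2044, 0.06]
tool_rot: [0.839, 0.542, 0.038, 0.029]
force: [0.2, 0.9, -0.4]
finger_gap: 0.601
```

```bash
python3 -c "
from h import *
rep()"
```

```text
tcp [ 0.5121  0.2044  0.06    1.1461 18.9667] grasp [0.5103 0.2046 0.0786] zax [ 0.0961 -0.0078] gap 0.601 F [ 0.2  0.9 -0.4] q [ 0.1933  0.6004  1.8047 -0.0435  0.644   0.6516] sum -0.0925
```

```bash
python3 -c "
from h import *
s=shot('w6'); find(s,'die_forked')
s2=snapshot('scene'); find(s2,'die_forked')
a=s['image'][:480,120:520,::-1]; b=cv2.resize(s2['image'][110:230,320:480,::-1],None,fx=2.5,fy=2.5); b=cv2.copyMakeBorder(b,0,180,0,0,0)
cv2.imwrite('pics/w6c.png',np.hstack([a,b]))"
```

```text
die_forked [([0.4835, 0.2009, 0.0161], 0.66)]
die_forked [([0.4862, 0.2, 0.0178], 0.88)]
```

View pics/w6c.png

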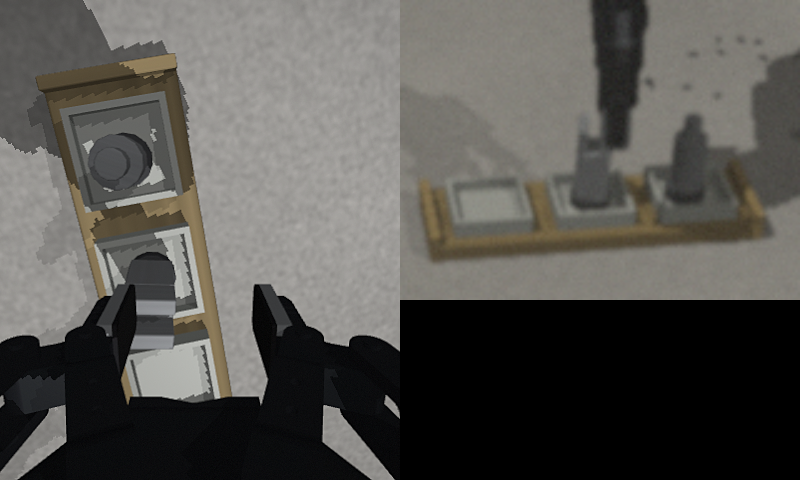

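The forked die still stands upright with the inner finger close to its near face, not pushed (left half, (150,320)). The outward step overshot and added tilt, so moving inward should undo both.

Call:
{"fn": "jog_arm", "kwargs": {"commands": [[60,-0.8,-0.1,0.5,0],[60,-0.5,-0.1,0,0]]}}

```text
t: 19.33
tcp_pos: [0.4994, 0.2026, 0.0683]
tool_rot: [0.839, 0.542, 0.038, 0.029]
force: [-0.3, -0.2, -0.9]
finger_gap: 0.596
```

```bash
python3 -c "
from h import *
rep()"
```

```text
tcp [ 0.4994  0.2026  0.0683  1.1462 19.3333] grasp [0.4976 0.2028 0.0869] zax [ 0.0964 -0.0078] gap 0.596 F [-0.3 -0.2 -0.9] q [ 0.1946  0.5748  1.8308 -0.0438  0.6432  0.6531] sum -0.0928
```

Call:
{"fn": "jog_arm", "kwargs": {"commands": [[60,0,0,2,0],[60,0,0,4,0],[60,-0.5,0,4,0],[60,-0.5,0,4,0],[60,-0.5,0,4,0],[60,-0.5,0,4,0],[60,-0.5,0,4,0],[60,-0.5,0,4,0]]}}

```text
t: 20.0
tcp_pos: [0.4591, 0.2008, 0.3776]
tool_rot: [0.839, 0.542, 0.041, 0.03]
force: [0.0, 0.3, 0.7]
finger_gap: 0.599
```

```bash
python3 -c "
from h import *
rep()"
```

```text
tcp [ 0.4591  0.2008  0.3776  1.1473 20.    ] grasp [0.4572 0.2009 0.3962] zax [ 0.1012 -0.0064] gap 0.599 F [0.  0.3 0.7] q [ 0.2075  0.1321  1.5241 -0.0276  1.3876  0.6347] sum -0.0978
```

Call:
{"fn": "jog_arm", "kwargs": {"commands": [[60,-0.5,0,0,0],[60,-0.5,0,0,0],[60,-0.5,0,0,0],[60,-0.5,0,0,0],[60,0,0,0,0],[60,0,0,0,0],[60,0,0,0,0],[60,0,0,0,0]]}}

```text
t: 20.67
tcp_pos: [0.436, 0.2012, 0.3908]
tool_rot: [0.838, 0.542, 0.053, 0.035]
force: [-0.2, 0.5, -0.7]
finger_gap: 0.604
```

```bash
python3 -c "
from h import *
rep()"
```

```text
tcp [ 0.436   0.2012  0.3908  1.1488 20.6667] grasp [0.4336 0.2012 0.4094] zax [ 0.1263 -0.0009] gap 0.604 F [-0.2  0.5 -0.7] q [ 0.2194  0.0755  1.5576 -0.0289  1.3852  0.645 ] sum -0.1233
```

Call:
{"fn": "jog_arm", "kwargs": {"commands": [[60,0,0,0,0],[60,0,0,0,0],[60,0,0,0,0],[60,0,0,0,0],[60,0,0,0,0],[60,0,0,0,0],[60,0,0,0,0],[60,0,0,0,0]]}}

```text
t: 21.33
tcp_pos: [0.4367, 0.2009, 0.3877]
tool_rot: [0.838, 0.542, 0.05, 0.034]
force: [0.4, 0.1, 0.2]
finger_gap: 0.601
```

```bash
python3 -c "
from h import *
rep()"
```

```text
tcp [ 0.4367  0.2009  0.3877  1.148  21.3333] grasp [0.4345 0.201  0.4063] zax [ 0.1204 -0.0024] gap 0.601 F [0.4 0.1 0.2] q [ 0.2185  0.0816  1.5582 -0.029   1.3845  0.645 ] sum -0.1173
```

Slow x moves also cost tilt. A half turn about vertical gives the same grasp and flips the tilt inward, so the normal outward drift on the way down will then cancel it. I'll do that.

Call:
{"fn": "jog_arm", "kwargs": {"commands": [[60,0,0,0,0.12],[60,0,0,0,0.12],[60,0,0,0,0.12],[60,0,0,0,0.12],[60,0,0,0,0.12],[60,0,0,0,0.12],[60,0,0,0,0.12],[60,0,0,0,0.12]]}}

```text
t: 22.0
tcp_pos: [0.4361, 0.2017, 0.3889]
tool_rot: [0.476, 0.877, 0.061, 0.006]
force: [-0.5, -0.5, 0.1]
finger_gap: 0.6
```

Call:
{"fn": "jog_arm", "kwargs": {"commands": [[60,0,0,0,0.12],[60,0,0,0,0.12],[60,0,0,0,0.12],[60,0,0,0,0.12],[60,0,0,0,0.12],[60,0,0,0,0.12],[60,0,0,0,0.12],[60,0,0,0,0.12]]}}

```text
t: 22.67
tcp_pos: [0.4363, 0.2008, 0.39]
tool_rot: [-0.003, 0.998, 0.058, -0.022]
force: [-0.3, 0.5, -0.5]
finger_gap: 0.598
```

Call:
{"fn": "jog_arm", "kwargs": {"commands": [[60,0,0,0,0.12],[60,0,0,0,0.12],[60,0,0,0,0.12],[60,0,0,0,0.12],[60,0,0,0,0.12],[60,0,0,0,0.12],[60,0,0,0,0.12],[60,0,0,0,0.12]]}}

```text
t: 23.33
tcp_pos: [0.4377, 0.2, 0.3905]
tool_rot: [-0.481, 0.875, 0.04, -0.046]
force: [0.6, 0.9, 0.0]
finger_gap: 0.6
```

```bash
python3 -c "
from h import *
rep()"
```

```text
tcp [ 0.4377  0.2     0.3905  4.1469 23.3333] grasp [0.4399 0.1995 0.4091] zax [-0.1196  0.0255] gap 0.6 F [0.6 0.9 0. ] q [ 0.1638  0.1974  1.4108  0.0448  1.6475 -2.4114] sum 0.1141
```

The flip worked: the tilt is now −0.12, inward. I'll head down and outward and see how it nets out.

Call:
{"fn": "jog_arm", "kwargs": {"commands": [[60,1.0,0,-2,0.07],[60,0.8,0,-4,0.07],[60,0.5,0,-4,0],[60,0.3,0,-4,0],[60,0.2,0,-4,0],[60,0,0,-4,0]]}}

```text
t: 23.83
tcp_pos: [0.477, 0.2028, 0.1752]
tool_rot: [-0.548, 0.836, 0.029, -0.032]
force: [0.9, 1.0, 0.2]
finger_gap: 0.601
```

```bash
python3 -c "
from h import *
rep()"
```

```text
tcp [ 0.477   0.2028  0.1752  4.3021 23.8333] grasp [0.4786 0.2026 0.1938] zax [-0.0855  0.0139] gap 0.601 F [0.9 1.  0.2] q [ 0.1678  0.4433  1.6607  0.0311  1.1198 -2.5783] sum 0.0823
```

Call:
{"fn": "jog_arm", "kwargs": {"commands": [[60,0,0,-3,0],[60,0,0,-2.5,0],[60,0,0,-0.1,0],[60,0,0,-0.1,0],[60,0,0,-0.1,0],[60,0,0,-0.1,0],[60,0,0,-0.1,0],[60,0,0,-0.1,0]]}}

```text
t: 24.5
tcp_pos: [0.4759, 0.2025, 0.1088]
tool_rot: [-0.548, 0.835, 0.03, -0.035]
force: [-0.6, 0.5, 0.2]
finger_gap: 0.595
```

```bash
python3 -c "
from h import *
rep()"
```

```text
tcp [ 0.4759  0.2025  0.1088  4.3021 24.5   ] grasp [0.4776 0.2023 0.1274] zax [-0.0909  0.0127] gap 0.595 F [-0.6  0.5  0.2] q [ 0.1677  0.5401  1.7194  0.0336  0.97   -2.5839] sum 0.0879
```

Call:
{"fn": "jog_arm", "kwargs": {"commands": [[60,1.0,0,0,0],[60,1.0,0,0,0],[60,0,0,0,0]]}}

```text
t: 24.75
tcp_pos: [0.5, 0.203, 0.1119]
tool_rot: [-0.548, 0.835, 0.029, -0.031]
force: [1.2, 0.6, 0.1]
finger_gap: 0.606
```

```bash
python3 -c "
from h import *
rep()"
```

```text
tcp [ 0.5     0.203   0.1119  4.3027 24.75  ] grasp [0.5015 0.2028 0.1306] zax [-0.0836  0.0138] gap 0.606 F [1.2 0.6 0.1] q [ 0.1614  0.5572  1.6659  0.0322  0.9992 -2.5889] sum 0.0807
```

Call:
{"fn": "jog_arm", "kwargs": {"commands": [[60,-1.0,0,0,0],[60,-0.8,0,0,0],[60,0,0,0,0]]}}

```text
t: 25.0
tcp_pos: [0.4822, 0.2029, 0.1124]
tool_rot: [-0.548, 0.836, 0.028, -0.03]
force: [-1.0, 0.3, 0.3]
finger_gap: 0.599
```

```bash
python3 -c "
from h import *
rep()"
```

```text
tcp [ 0.4822  0.2029  0.1124  4.3018 25.    ] grasp [0.4838 0.2027 0.131 ] zax [-0.082   0.0142] gap 0.599 F [-1.   0.3  0.3] q [ 0.1665  0.5375  1.7087  0.0334  0.9743 -2.5844] sum 0.0789
```

My reading is that joint 5 sticks on small steps while q2 and q3 follow. If so, slow vertical creep changes the tilt (up means outward) and fast moves keep it. I'll test that with a slow rise.

Call:
{"fn": "jog_arm", "kwargs": {"commands": [[60,0,0,0.2,0],[60,0,0,0.2,0],[60,0,0,0.2,0],[60,0,0,0.2,0],[60,0,0,0.2,0],[60,0,0,0.2,0]]}}

```text
t: 25.5
tcp_pos: [0.4797, 0.2029, 0.1252]
tool_rot: [-0.548, 0.835, 0.029, -0.032]
force: [-0.0, 0.4, -0.5]
finger_gap: 0.599
```

```bash
python3 -c "
from h import *
rep()"
```

```text
tcp [ 0.4797  0.2029  0.1252  4.3025 25.5   ] grasp [0.4813 0.2027 0.1439] zax [-0.0847  0.0137] gap 0.599 F [-0.   0.4 -0.5] q [ 0.1673  0.5166  1.702   0.0328  1.0045 -2.5831] sum 0.0816
```

Call:
{"fn": "jog_arm", "kwargs": {"commands": [[60,0,0,4,0],[60,0,0,4,0],[60,0,0,4,0],[60,0,0,4,0],[60,0,0,-4,0],[60,0,0,-4,0],[60,0,0,-4,0],[60,0,0,-4,0]]}}

```text
t: 26.17
tcp_pos: [0.4903, 0.2048, 0.1421]
tool_rot: [-0.548, 0.836, 0.022, -0.016]
force: [0.9, 0.2, -1.4]
finger_gap: 0.601
```

```bash
python3 -c "
from h import *
rep()"
```

```text
tcp [ 0.4903  0.2048  0.1421  4.303  26.1667] grasp [0.4913 0.2045 0.1607] zax [-0.052   0.0194] gap 0.601 F [ 0.9  0.2 -1.4] q [ 0.1674  0.4907  1.6873  0.0328  1.012  -2.5829] sum 0.0483
```

Call:
{"fn": "jog_arm", "kwargs": {"commands": [[60,0,0,0,0],[60,0,0,0,0],[60,0,0,0,0]]}}

```text
t: 26.42
tcp_pos: [0.4849, 0.2036, 0.1366]
tool_rot: [-0.548, 0.836, 0.026, -0.024]
force: [0.3, 0.5, 0.0]
finger_gap: 0.601
```

```bash
python3 -c "
from h import *
rep()"
```

```text
tcp [ 0.4849  0.2036  0.1366  4.3024 26.4167] grasp [0.4861 0.2033 0.1552] zax [-0.0683  0.0166] gap 0.601 F [0.3 0.5 0. ] q [ 0.1669  0.4989  1.6928  0.0326  1.0148 -2.5828] sum 0.0649
```

Fast up-and-down cycles trim outward, by about +0.017 net each. I'll do two more and then look.

Call:
{"fn": "jog_arm", "kwargs": {"commands": [[60,0,0,4,0],[60,0,0,4,0],[60,0,0,4,0],[60,0,0,4,0],[60,0,0,-4,0],[60,0,0,-4,0],[60,0,0,-4,0],[60,0,0,-4,0]]}}

```text
t: 27.08
tcp_pos: [0.5032, 0.2074, 0.1724]
tool_rot: [-0.549, 0.836, 0.013, 0.006]
force: [-0.1, -1.0, 0.0]
finger_gap: 0.602
```

Call:
{"fn": "jog_arm", "kwargs": {"commands": [[60,0,0,4,0],[60,0,0,4,0],[60,0,0,4,0],[60,0,0,4,0],[60,0,0,-4,0],[60,0,0,-4,0],[60,0,0,-4,0],[60,0,0,-4,0]]}}

```text
t: 27.75
tcp_pos: [0.5096, 0.2088, 0.1775]
tool_rot: [-0.549, 0.836, 0.012, 0.008]
force: [-0.6, -0.5, -0.6]
finger_gap: 0.6
```

Call:
{"fn": "jog_arm", "kwargs": {"commands": [[60,0,0,0,0],[60,0,0,0,0]]}}

```text
t: 27.92
tcp_pos: [0.5068, 0.2083, 0.1759]
tool_rot: [-0.549, 0.836, 0.013, 0.005]
force: [1.8, 1.3, 0.3]
finger_gap: 0.601
```

```bash
python3 -c "
from h import *
rep()"
```

```text
tcp [ 0.5068  0.2083  0.1759  4.3045 27.9167] grasp [0.5069 0.2078 0.1946] zax [-0.0071  0.0274] gap 0.601 F [1.8 1.3 0.3] q [ 0.1684  0.4455  1.6497  0.0325  1.049  -2.5816] sum 0.0026
```

Tilt is nearly gone. Now over the forked die and down.

Call:
{"fn": "jog_arm", "kwargs": {"commands": [[60,-1.2,-0.4,0,0],[60,-1.0,-0.4,-1,0],[60,0,0,-3,0],[60,0,0,-2,0],[60,0,0,0,0]]}}

```text
t: 28.33
tcp_pos: [0.4971, 0.2026, 0.1336]
tool_rot: [-0.55, 0.835, 0.007, 0.02]
force: [-1.2, 0.3, -0.6]
finger_gap: 0.596
```

```bash
python3 -c "
from h import *
rep()"
```

```text
tcp [ 0.4971  0.2026  0.1336  4.3058 28.3333] grasp [0.4966 0.202  0.1523] zax [0.026 0.033] gap 0.596 F [-1.2  0.3 -0.6] q [ 0.1606  0.4789  1.745   0.0367  0.887  -2.5972] sum -0.0307
```

Call:
{"fn": "jog_arm", "kwargs": {"commands": [[60,-1.2,-0.1,-1,0],[60,-0.5,0,-1,0],[60,0,0,0,0]]}}

```text
t: 28.58
tcp_pos: [0.4879, 0.2031, 0.1234]
tool_rot: [-0.55, 0.835, 0.003, 0.028]
force: [-1.6, -0.3, -0.3]
finger_gap: 0.599
```

```bash
python3 -c "
from h import *
rep()"
```

```text
tcp [ 0.4879  0.2031  0.1234  4.3061 28.5833] grasp [0.4871 0.2024 0.142 ] zax [0.0438 0.0362] gap 0.599 F [-1.6 -0.3 -0.3] q [ 0.1643  0.4794  1.7888  0.0388  0.8247 -2.5967] sum -0.0488
```

Call:
{"fn": "jog_arm", "kwargs": {"commands": [[60,-0.2,0,-3,0],[60,-0.2,0,-3,0],[60,-0.2,0,-2.5,0]], "squeeze": 60}}

```text
t: 28.83
tcp_pos: [0.4973, 0.2061, 0.0516]
tool_rot: [-0.55, 0.834, -0.004, 0.044]
force: [-0.2, 0.9, 0.3]
finger_gap: 0.6
```

```bash
python3 -c "
from h import *
rep()"
```

```text
tcp [ 0.4973  0.2061  0.0516  4.3073 28.8333] grasp [0.4958 0.2053 0.0702] zax [0.0779 0.0422] gap 0.6 F [-0.2  0.9  0.3] q [ 0.167   0.6034  1.8438  0.05    0.611  -2.6092] sum -0.0834
```

Call:
{"fn": "jog_arm", "kwargs": {"commands": [[60,-0.8,-0.2,1,0],[60,-0.5,-0.1,3,0],[60,0,0,4,0],[60,0,0,4,0],[60,0,0,0,-0.125],[60,0,0,0,-0.125],[60,0,0,0,-0.125],[60,0,0,0,-0.125]]}}

```text
t: 29.5
tcp_pos: [0.4981, 0.205, 0.1953]
tool_rot: [-0.324, 0.944, -0.017, 0.054]
force: [0.4, -0.1, 0.2]
finger_gap: 0.602
```

Call:
{"fn": "jog_arm", "kwargs": {"commands": [[60,0,0,0,-0.125],[60,0,0,0,-0.125],[60,0,0,0,-0.125],[60,0,0,0,-0.125],[60,0,0,0,-0.125],[60,0,0,0,-0.125],[60,0,0,0,-0.125],[60,0,0,0,-0.125]]}}

```text
t: 30.17
tcp_pos: [0.5138, 0.2086, 0.2281]
tool_rot: [0.169, 0.983, -0.043, 0.062]
force: [0.1, 0.1, 0.2]
finger_gap: 0.598
```

Call:
{"fn": "jog_arm", "kwargs": {"commands": [[60,0,0,0,-0.125],[60,0,0,0,-0.125],[60,0,0,0,-0.125],[60,0,0,0,-0.125],[60,0,0,0,-0.125],[60,0,0,0,-0.125],[60,0,0,0,-0.125],[60,0,0,0,-0.125]]}}

```text
t: 30.83
tcp_pos: [0.5261, 0.213, 0.2606]
tool_rot: [0.62, 0.781, -0.058, 0.052]
force: [0.2, 0.4, -0.7]
finger_gap: 0.601
```

```bash
python3 -c "
from h import *
rep()"
```

```text
tcp [ 0.5261  0.213   0.2606  1.7992 30.8333] grasp [0.5259 0.2159 0.279 ] zax [ 0.0104 -0.1549] gap 0.601 F [ 0.2  0.4 -0.7] q [ 0.2783  0.4087  1.4574 -0.1577  1.3115  0.0932] sum 0.036
```

Call:
{"fn": "jog_arm", "kwargs": {"commands": [[60,0,0,0,0],[60,0,0,0,0]]}}

```text
t: 31.0
tcp_pos: [0.5296, 0.2138, 0.2673]
tool_rot: [0.621, 0.78, -0.053, 0.056]
force: [-0.1, -0.7, 0.2]
finger_gap: 0.602
```

```bash
python3 -c "
from h import *
rep(); print(manip.sense()['tau'].round(2),manip.sense()['qd'].round(4))"
```

```text
tcp [ 0.5296  0.2138  0.2673  1.7977 31.    ] grasp [0.5292 0.2167 0.2858] zax [ 0.0204 -0.1522] gap 0.602 F [-0.1 -0.7  0.2] q [ 0.2781  0.4025  1.4479 -0.1577  1.3166  0.0929] sum 0.0254
[ -0.08 -39.35 -19.26  -0.51   0.09   0.09] [-0.0022 -0.033  -0.048  -0.0015  0.0253  0.0188]
```

Call:
{"fn": "jog_arm", "kwargs": {"commands": [[60,0,0,0,0],[60,0,0,0,0]]}}

```text
t: 31.17
tcp_pos: [0.5307, 0.2142, 0.2711]
tool_rot: [0.619, 0.781, -0.051, 0.057]
force: [0.8, 0.4, -0.1]
finger_gap: 0.599
```

```bash
python3 -c "
from h import *
rep(); print(manip.sense()['tau'].round(2),manip.sense()['qd'].round(4))
for i in range(3): snapshot('wrist'); 
rep(); print(manip.sense()['tau'].round(2),manip.sense()['qd'].round(4))"
```

```text
tcp [ 0.5307  0.2142  0.2711  1.8015 31.1667] grasp [0.5302 0.217  0.2896] zax [ 0.0265 -0.1507] gap 0.599 F [ 0.8  0.4 -0.1] q [ 0.2782  0.3978  1.4448 -0.1578  1.3182  0.0885] sum 0.0191
[-3.000e-02 -3.959e+01 -1.943e+01 -5.100e-01  7.000e-02  1.000e-02] [ 0.0005 -0.0225 -0.0084 -0.0012  0.0079 -0.0202]
tcp [ 0.5302  0.2141  0.27    1.8006 31.3167] grasp [0.5298 0.2169 0.2885] zax [ 0.0246 -0.1512] gap 0.596 F [ 0.  -0.4 -0.3] q [ 0.2783  0.399   1.4459 -0.1577  1.3178  0.0896] sum 0.0211
[ 0.000e+00 -4.002e+01 -1.950e+01 -5.200e-01  8.000e-02 -1.000e-02] [0.0001 0.0093 0.0068 0.0012 0.     0.0056]
```

The tilt is now (0.03, −0.15), mostly lateral. Natural drift is always outward, so I'll turn that component inward, cancel it there, and turn back.

Call:
{"fn": "jog_arm", "kwargs": {"commands": [[60,-0.2,0,0,-0.125],[60,-0.2,0,0,-0.125],[60,-0.2,0,-0.2,-0.125],[60,-0.2,0,-0.2,-0.125],[60,-0.2,0,-0.2,-0.125],[60,-0.2,0,-0.2,-0.125],[60,-0.2,0,-0.2,-0.125],[60,-0.2,0,-0.2,-0.125]]}}

```text
t: 31.98
tcp_pos: [0.51, 0.2144, 0.2556]
tool_rot: [0.919, 0.386, -0.076, 0.023]
force: [0.7, -0.5, 0.6]
finger_gap: 0.597
```

Call:
{"fn": "jog_arm", "kwargs": {"commands": [[60,-0.2,0,-0.2,-0.125],[60,-0.2,0,-0.2,-0.125],[60,-0.2,0,-0.2,-0.125],[60,-0.2,0,-0.2,-0.125],[60,-0.2,0,-0.2,-0.125],[60,-0.2,0,-0.2,-0.125],[60,-0.2,0,-0.2,-0.125],[60,-0.2,0,-0.2,-0.125]]}}

```text
t: 32.65
tcp_pos: [0.4911, 0.2141, 0.2352]
tool_rot: [0.991, -0.102, -0.082, -0.017]
force: [0.4, 0.0, 0.0]
finger_gap: 0.602
```

```bash
python3 -c "
from h import *
rep()"
```

```text
tcp [ 0.4911  0.2141  0.2352 -0.2046 32.65  ] grasp [0.494  0.2132 0.2536] zax [-0.1592  0.0496] gap 0.602 F [0.4 0.  0. ] q [0.1553 0.4247 1.5079 0.0754 1.3602 1.9094] sum 0.1512
```

Call:
{"fn": "jog_arm", "kwargs": {"commands": [[60,0,0,4,0],[60,0,0,4,0],[60,0,0,4,0],[60,0,0,-4,0],[60,0,0,-4,0],[60,0,0,-4,0],[60,0,0,-4,0],[60,0,0,0,0]]}}

```text
t: 33.32
tcp_pos: [0.4897, 0.2126, 0.1974]
tool_rot: [0.991, -0.102, -0.08, -0.017]
force: [-1.0, 0.1, -0.9]
finger_gap: 0.6
```

```bash
python3 -c "
from h import *
rep()"
```

```text
tcp [ 0.4897  0.2126  0.1974 -0.2058 33.3167] grasp [0.4926 0.2116 0.2159] zax [-0.1556  0.05  ] gap 0.6 F [-1.   0.1 -0.9] q [0.153  0.4625 1.5592 0.0767 1.2678 1.9013] sum 0.1479
```

Call:
{"fn": "jog_arm", "kwargs": {"commands": [[60,0,0,4,0],[60,0,0,4,0],[60,0,0,4,0],[60,0,0,4,0],[60,0,0,-4,0],[60,0,0,-4,0],[60,0,0,-4,0],[60,0,0,-4,0]]}}

```text
t: 33.98
tcp_pos: [0.4969, 0.2142, 0.2214]
tool_rot: [0.993, -0.1, -0.067, -0.021]
force: [0.4, 0.4, -1.1]
finger_gap: 0.602
```

```bash
python3 -c "
from h import *
rep()"
```

```text
tcp [ 0.4969  0.2142  0.2214 -0.1999 33.9833] grasp [0.4993 0.2132 0.24  ] zax [-0.1281  0.0543] gap 0.602 F [ 0.4  0.4 -1.1] q [0.1539 0.4311 1.5348 0.0762 1.2952 1.8995] sum 0.1196
```

Call:
{"fn": "jog_arm", "kwargs": {"commands": [[60,0,0,4,0],[60,0,0,4,0],[60,0,0,4,0],[60,0,0,4,0],[60,0,0,-4,0],[60,0,0,-4,0],[60,0,0,-4,0],[60,0,0,-4,0]]}}

```text
t: 34.65
tcp_pos: [0.491, 0.2135, 0.2223]
tool_rot: [0.992, -0.098, -0.077, -0.018]
force: [-0.1, 0.4, -0.1]
finger_gap: 0.602
```

```bash
python3 -c "
from h import *
rep()"
```

```text
tcp [ 0.491   0.2135  0.2223 -0.1962 34.65  ] grasp [0.4938 0.2125 0.2408] zax [-0.1488  0.0505] gap 0.602 F [-0.1  0.4 -0.1] q [0.1546 0.4329 1.5318 0.0753 1.3177 1.8976] sum 0.1408
```

The remaining tilt lies in the plane of the pads: 0.156 there against 0.02 along the jaw axis. That doesn't affect a flat-pad grip, so I'll turn to the grasp yaw and carry on.

Call:
{"fn": "jog_arm", "kwargs": {"commands": [[60,-0.1,-0.1,0,0.125],[60,-0.1,-0.1,0,0.125],[60,-0.1,-0.1,0,0.125],[60,-0.1,-0.1,0,0.125],[60,-0.1,-0.1,0,0.125],[60,-0.1,-0.1,0,0.125],[60,-0.1,-0.1,0,0.125],[60,-0.1,-0.1,0,0.125]]}}

```text
t: 35.32
tcp_pos: [0.4808, 0.2037, 0.2261]
tool_rot: [0.916, 0.392, -0.08, 0.026]
force: [-0.2, 1.1, 1.0]
finger_gap: 0.601
```

Call:
{"fn": "jog_arm", "kwargs": {"commands": [[60,0,0,0,0.12],[60,0,0,0,0.12],[60,0,0,0,0.1],[60,0,0,-3,0],[60,0,0,-3,0],[60,0,0,-2,0]]}}

```text
t: 35.82
tcp_pos: [0.4892, 0.2075, 0.1613]
tool_rot: [0.832, 0.55, -0.062, 0.044]
force: [0.3, -0.5, -0.3]
finger_gap: 0.598
```

```bash
cat >> h.py <<'E'
def tilt():
    rep(); M=R.from_quat(manip.sense()["tool_rot"]).as_matrix(); z=M[:,2]
    x=np.array([M[0,0],M[1,0]]); y=np.array([M[0,1],M[1,1]]); print("inplane",round(z[:2]@x,4),"jaw",round(z[:2]@y,4))
E
python3 -c "
from h import *
rep()"
```

```text
tcp [ 0.4892  0.2075  0.1613  1.1689 35.8167] grasp [0.4902 0.2101 0.1798] zax [-0.0544 -0.1411] gap 0.598 F [ 0.3 -0.5 -0.3] q [ 0.2683  0.4961  1.6164 -0.1353  1.1233  0.7346] sum 0.0943
```

Call:
{"fn": "jog_arm", "kwargs": {"commands": [[60,-0.3,-0.3,-3,0],[60,-0.3,-0.3,-3,0],[60,-0.3,-0.2,-2.5,0],[60,-0.2,-0.1,0,0]]}}

```text
t: 36.15
tcp_pos: [0.4813, 0.1995, 0.0776]
tool_rot: [0.832, 0.55, -0.059, 0.045]
force: [-0.2, -0.6, -0.6]
finger_gap: 0.599
```

```bash
python3 -c "
from h import *
tilt()"
```

```text
tcp [ 0.4813  0.1995  0.0776  1.1691 36.15  ] grasp [0.4822 0.2021 0.0961] zax [-0.0487 -0.14  ] gap 0.599 F [-0.2 -0.6 -0.6] q [ 0.2583  0.6046  1.7135 -0.156   0.913   0.761 ] sum 0.0895
inplane -0.1463 jaw 0.0098
```

Jaw-axis tilt is only 0.01. Going down and gripping.

Call:
{"fn": "jog_arm", "kwargs": {"commands": [[60,0.1,-0.1,-2,0],[60,0,-0.1,-2,0],[45,-0.1,0,-0.1,0],[35,-0.1,0,-0.1,0],[0,0,0,0,0],[0,0,0,0,0],[0,0,0,0,0]], "squeeze": 80}}

```text
t: 36.73
tcp_pos: [0.4883, 0.1997, 0.0459]
tool_rot: [0.832, 0.55, -0.053, 0.048]
force: [0.3, 0.4, -3.5]
finger_gap: 0.273
```

```bash
python3 -c "
from h import *
tilt()"
```

```text
tcp [ 0.4883  0.1997  0.0459  1.1684 36.7333] grasp [0.489  0.2022 0.0644] zax [-0.0351 -0.1377] gap 0.273 F [ 0.3  0.4 -3.5] q [ 0.2561  0.6579  1.7257 -0.1686  0.8346  0.7767] sum 0.0765
inplane -0.1391 jaw 0.0215
```

The forked die is gripped (gap 0.27, −3.5 N). I'll lift it and carry it over the bar die to the middle nest with few rows.

Call:
{"fn": "jog_arm", "kwargs": {"commands": [[0,0,0,2,0],[0,0,0,4,0],[0,-0.2,0,4,0],[0,-0.2,-2,3,0],[0,-0.2,-4,1,0],[0,-0.1,-4,0,0],[0,0,-4,0,0],[0,0,-4,0,0]]}}

```text
t: 37.4
tcp_pos: [0.483, 0.022, 0.2003]
tool_rot: [0.828, 0.556, -0.045, 0.051]
force: [0.9, -0.2, -2.4]
finger_gap: 0.267
```

```bash
python3 -c "
from h import *
tilt()"
```

```text
tcp [4.8300e-01 2.2000e-02 2.0030e-01 1.1827e+00 3.7400e+01] grasp [0.4833 0.0245 0.2188] zax [-0.0169 -0.135 ] gap 0.267 F [ 0.9 -0.2 -2.4] q [-0.0906  0.3466  1.7524 -0.1571  1.0527  0.3762] sum 0.01
inplane -0.1301 jaw 0.0351
```

Call:
{"fn": "jog_arm", "kwargs": {"commands": [[0,0,-4,0,0],[0,0,-4,0,0],[0,0,-4,0,0],[0,0,-3,0,0],[0,0,-0.5,0,0]]}}

```text
t: 37.82
tcp_pos: [0.4822, -0.1458, 0.2068]
tool_rot: [0.829, 0.554, -0.042, 0.057]
force: [0.5, -0.1, -1.6]
finger_gap: 0.271
```

```bash
python3 -c "
from h import *
tilt()"
```

```text
tcp [ 0.4822 -0.1458  0.2068  1.1784 37.8167] grasp [ 0.4824 -0.1432  0.2253] zax [-0.0075 -0.1407] gap 0.271 F [ 0.5 -0.1 -1.6] q [-0.4274  0.3401  1.7413 -0.1551  1.0137  0.0441] sum -0.0465
inplane -0.1315 jaw 0.0464
```

Call:
{"fn": "jog_arm", "kwargs": {"commands": [[0,0,-0.2,-3,0],[0,0,-0.2,-4,0],[0,-0.1,-0.2,-4,0],[0,-0.2,-0.1,-3,0],[0,-0.1,0,0,0]]}}

```text
t: 38.23
tcp_pos: [0.4831, -0.1587, 0.0708]
tool_rot: [0.832, 0.55, -0.037, 0.065]
force: [-1.2, -0.1, -2.5]
finger_gap: 0.273
```

```bash
python3 -c "
from h import *
tilt()"
```

```text
tcp [ 0.4831 -0.1587  0.0708  1.169  38.2333] grasp [ 0.4829 -0.1559  0.0893] zax [ 0.0102 -0.1487] gap 0.273 F [-1.2 -0.1 -2.5] q [-0.451   0.5579  1.876  -0.2171  0.6443  0.1206] sum -0.0633
inplane -0.1314 jaw 0.0668
```

Call:
{"fn": "jog_arm", "kwargs": {"commands": [[0,0,0.4,-1.2,0],[0,0,0.2,-1,0],[0,-0.1,0,-0.2,0]]}}

```text
t: 38.48
tcp_pos: [0.4831, -0.1522, 0.0485]
tool_rot: [0.832, 0.55, -0.037, 0.066]
force: [-0.4, -0.1, -1.7]
finger_gap: 0.266
```

Call:
{"fn": "jog_arm", "kwargs": {"commands": [[0,-0.1,0,-0.3,0]]}}

```text
t: 38.57
tcp_pos: [0.483, -0.1521, 0.0466]
tool_rot: [0.831, 0.551, -0.036, 0.067]
force: [-0.8, 0.6, -2.4]
finger_gap: 0.271
```

Call:
{"fn": "jog_arm", "kwargs": {"commands": [[0,-0.1,0,-0.3,0]]}}

```text
t: 38.65
tcp_pos: [0.4828, -0.1523, 0.0447]
tool_rot: [0.831, 0.551, -0.036, 0.068]
force: [0.4, 0.4, -2.4]
finger_gap: 0.27
```

```bash
python3 -c "
from h import *
tilt()"
```

```text
tcp [ 0.4828 -0.1523  0.0447  1.1706 38.65  ] grasp [ 0.4826 -0.1495  0.0632] zax [ 0.0154 -0.1517] gap 0.27 F [ 0.4  0.4 -2.4] q [-0.4389  0.6053  1.8998 -0.2445  0.571   0.1629] sum -0.0655
inplane -0.1322 jaw 0.0724
```

Call:
{"fn": "jog_arm", "kwargs": {"commands": [[0,-0.1,0,-0.3,0]]}}

```text
t: 38.73
tcp_pos: [0.4828, -0.1526, 0.0427]
tool_rot: [0.831, 0.551, -0.035, 0.069]
force: [-0.1, -1.1, -1.5]
finger_gap: 0.27
```

Call:
{"fn": "jog_arm", "kwargs": {"commands": [[0,-0.1,0,-0.3,0]]}}

```text
t: 38.82
tcp_pos: [0.4837, -0.153, 0.042]
tool_rot: [0.831, 0.551, -0.034, 0.071]
force: [-1.8, 8.5, 31.1]
finger_gap: 0.27
```

Call:
{"fn": "jog_arm", "kwargs": {"commands": [[0,-0.1,0,-0.25,0]]}}

```text
t: 38.9
tcp_pos: [0.4837, -0.153, 0.0421]
tool_rot: [0.831, 0.55, -0.033, 0.072]
force: [-1.9, 6.6, 21.7]
finger_gap: 0.265
```

It's in contact with the middle nest's floor. Releasing and retreating, then the half turn on the way to the round die.

Call:
{"fn": "jog_arm", "kwargs": {"commands": [[32,-0.1,0,-0.1,0],[38,-0.1,0,-0.1,0],[48,-0.1,0,0,0],[60,-0.1,0,0,0],[60,-0.1,0,0.3,0],[60,0,0,2,0],[60,0,0,4,0],[60,0,0,4,0]]}}

```text
t: 39.57
tcp_pos: [0.4745, -0.1519, 0.1422]
tool_rot: [0.831, 0.551, -0.036, 0.067]
force: [0.4, -0.6, -0.4]
finger_gap: 0.6
```

Call:
{"fn": "jog_arm", "kwargs": {"commands": [[60,0,1,3,0.125],[60,0,4,0,0.125],[60,0,4,0,0.125],[60,0,4,0,0.125],[60,0,4,0,0.125],[60,0,4,0,0.125],[60,0,3,0,0.125],[60,0,3,0,0.125]]}}

```text
t: 40.23
tcp_pos: [0.4821, 0.1187, 0.1862]
tool_rot: [0.463, 0.882, 0.011, 0.086]
force: [0.3, 0.5, -0.0]
finger_gap: 0.6
```

```bash
python3 -c "
from h import *
tilt(); s=snapshot('scene'); find(s,'die_bar jar die_forked die_round'); cv2.imwrite('pics/s2.png',cv2.resize(s['image'][130:330,130:530,::-1],None,fx=2,fy=2))"
```

```text
tcp [ 0.4821  0.1187  0.1862  2.1747 40.2333] grasp [0.479  0.1198 0.2046] zax [ 0.1629 -0.0597] gap 0.6 F [ 0.3  0.5 -0. ] q [ 0.064   0.3124  1.8708 -0.0977  0.801  -0.4774] sum -0.1574
inplane -0.1395 jaw 0.0986
die_bar [([0.5017, -0.0783, 0.0161], 0.9), ([0.4986, 0.2721, 0.0187], 0.58)]
jar [([0.7129, 0.0329, 0.0049], 0.97), ([0.4681, -0.2313, 0.015], 0.57), ([0.4952, -0.0778, 0.0159], 0.43)]
die_forked [([0.4843, -0.1525, 0.0162], 0.64)]
die_round [([0.5006, 0.2721, 0.0184], 0.98)]
```

View pics/s2.png

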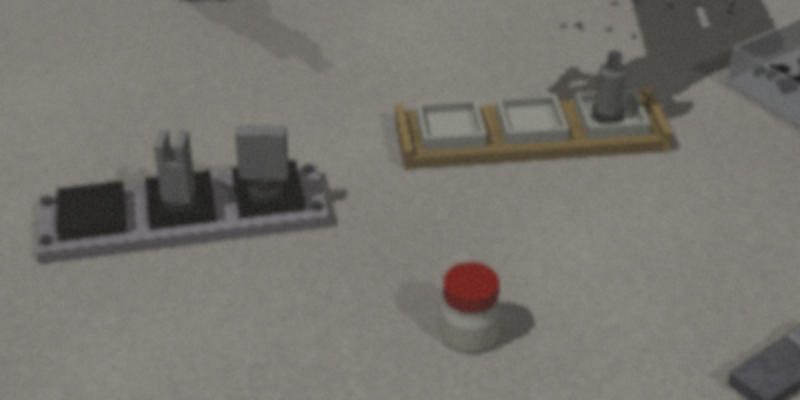

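Both placed dies stand upright: forked in the middle nest at crop (175,175), bar in the left at (262,160). The jar is untouched at (470,305) and the round die waits at (610,95). Next I'll turn on towards the round die.

Call:
{"fn": "jog_arm", "kwargs": {"commands": [[60,0,1,0,0.125],[60,0,1,0,0.125],[60,0,1,0,0.125],[60,0,1,0,0.125],[60,0,1,0,0.125],[60,0,1,0,0.125],[60,0,1,0,0.125],[60,0,1,0,0.125]]}}

```text
t: 41.15
tcp_pos: [0.4846, 0.1859, 0.185]
tool_rot: [-0.014, 0.996, 0.049, 0.07]
force: [-0.5, -0.1, 0.2]
finger_gap: 0.597
```

Call:
{"fn": "jog_arm", "kwargs": {"commands": [[60,0,1,0,0.125],[60,0,1,0,0.125],[60,0,1,0,0.125],[60,0,1,0,0.125],[60,0,1,0,0.125],[60,0,1,0,0.125],[60,0,0,0,0.125],[60,0,0,0,0.125]]}}

```text
t: 41.82
tcp_pos: [0.4887, 0.2346, 0.1836]
tool_rot: [-0.49, 0.868, 0.076, 0.036]
force: [0.2, -0.9, -1.0]
finger_gap: 0.6
```

```bash
python3 -c "
from h import *
tilt()"
```

```text
tcp [ 0.4887  0.2346  0.1836  4.1695 41.8167] grasp [0.4889 0.2315 0.202 ] zax [-0.0113  0.1664] gap 0.6 F [ 0.2 -0.9 -1. ] q [ 0.1351  0.4122  1.7011  0.1959  1.0255 -2.5652] sum -0.0027
inplane -0.1347 jaw 0.0943
```

Call:
{"fn": "jog_arm", "kwargs": {"commands": [[60,0.4,2.2,-2,0.05],[60,0.4,2.2,-2,0.05],[60,0,0,-1.5,0],[60,0,0,0,0],[60,0,0,0,0],[60,0,0,0,0],[60,0,0,0,0],[60,0,0,0,0]]}}

```text
t: 42.48
tcp_pos: [0.5061, 0.2682, 0.1284]
tool_rot: [-0.527, 0.846, 0.075, 0.034]
force: [-0.7, 0.1, 0.4]
finger_gap: 0.6
```

```bash
python3 -c "
from h import *
tilt()"
```

```text
tcp [ 0.5061  0.2682  0.1284  4.2549 42.4833] grasp [0.5064 0.2652 0.1468] zax [-0.0203  0.1628] gap 0.6 F [-0.7  0.1  0.4] q [ 0.1939  0.5286  1.6764  0.2048  0.9351 -2.6119] sum -0.0015
inplane -0.1352 jaw 0.0889
```

Call:
{"fn": "jog_arm", "kwargs": {"commands": [[60,-0.3,0.5,-2.5,0],[60,-0.3,0.4,-2.5,0],[60,-0.2,0.2,-1,0]]}}

```text
t: 42.73
tcp_pos: [0.5044, 0.2788, 0.0736]
tool_rot: [-0.525, 0.847, 0.072, 0.042]
force: [-0.6, 0.6, -0.7]
finger_gap: 0.599
```

```bash
python3 -c "
from h import *
tilt()"
```

```text
tcp [ 0.5044  0.2788  0.0736  4.2523 42.7333] grasp [0.5045 0.2757 0.092 ] zax [-0.0036  0.1659] gap 0.599 F [-0.6  0.6 -0.7] q [ 0.2138  0.6103  1.7228  0.2314  0.7899 -2.6294] sum -0.0187
inplane -0.145 jaw 0.0758
```

Call:
{"fn": "jog_arm", "kwargs": {"commands": [[60,-0.2,0,-1.8,0],[60,-0.2,-0.1,-1.8,0],[45,-0.2,0,-0.1,0],[35,-0.1,0,-0.1,0],[0,0,0,0,0],[0,0,0,0,0],[0,0,0,0,0]], "squeeze": 90}}

```text
t: 43.32
tcp_pos: [0.501, 0.2774, 0.0396]
tool_rot: [-0.525, 0.847, 0.07, 0.047]
force: [-0.2, 0.3, -1.9]
finger_gap: 0.122
```

```bash
python3 -c "
from h import *
tilt(); s=shot('w7'); s2=snapshot('scene')
a=s['image'][:480,120:520,::-1]; b=cv2.resize(s2['image'][110:230,370:530,::-1],None,fx=2.5,fy=2.5); b=cv2.copyMakeBorder(b,0,180,0,0,0)
cv2.imwrite('pics/w7c.png',np.hstack([a,b]))"
```

```text
tcp [5.01000e-01 2.77400e-01 3.96000e-02 4.25090e+00 4.33167e+01] grasp [0.5008 0.2743 0.058 ] zax [0.0061 0.1675] gap 0.122 F [-0.2  0.3 -1.9] q [ 0.2129  0.6612  1.758   0.2559  0.6967 -2.6618] sum -0.0257
inplane -0.1505 jaw 0.0681
```

View pics/w7c.png

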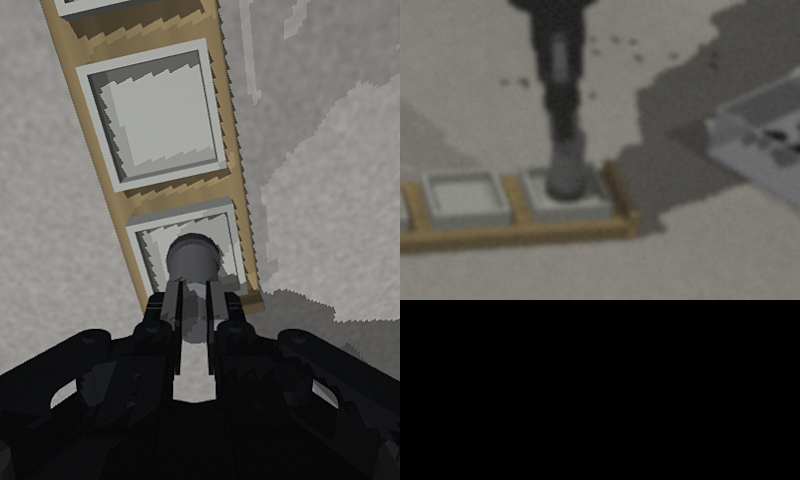

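The gap of 0.12 is smaller than the body's 0.27, so I need a closer look at what is held.

```bash
python3 -c "
from h import *
s=shot(); print(manip.sense()['finger_gap']); find(s,'die_round'); s2=snapshot('scene'); find(s2,'die_round'); s3=snapshot('top')
a=cv2.resize(s['image'][190:390,240:390,::-1],None,fx=2.6,fy=2.6,interpolation=cv2.INTER_CUBIC); b=cv2.resize(s2['image'][110:210,400:470,::-1],None,fx=5.2,fy=5.2,interpolation=cv2.INTER_CUBIC)
cv2.imwrite('pics/w8c.png',np.hstack([a,b]))"
```

```text
0.11975427183069788
die_round [([0.4989, 0.2822, 0.0176], 0.71)]
die_round [([0.4971, 0.2771, 0.0209], 0.67), ([0.4953, -0.075, 0.0148], 0.63)]
```

View pics/w8c.png

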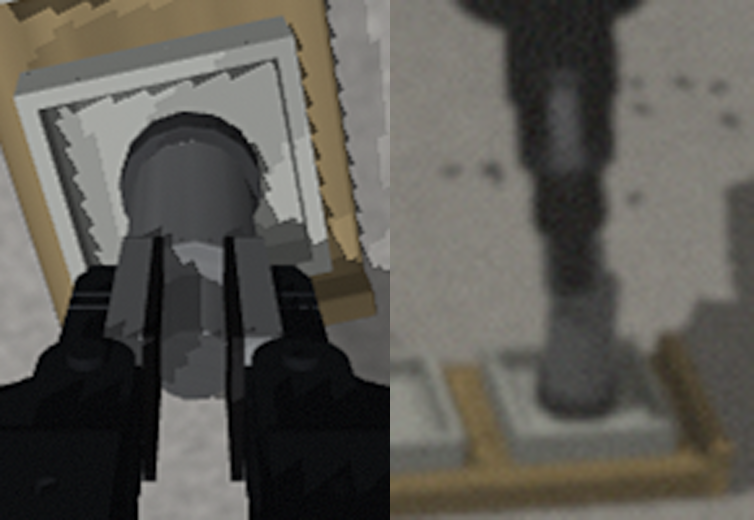

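```bash
python3 -c "
from h import *
s=shot(); z=R.from_quat(manip.sense()['tool_rot']).as_matrix()[:,2]; t=manip.sense()['tcp_pos']
print('tcp/grasp px',pix(s,[t,t-.0187*z,t-.04*z]).round(0).tolist())
for c in [(.5,.274),(.5,.282),(.5,.29)]: print(c,pix(s,[[*c,h] for h in(.019,.029,.074,.091)]).round(0).tolist())
print('nest',pix(s,[[.502,.276,.029]]))
"
```

```text
tcp/grasp px [[316.0, 268.0], [317.0, 281.0], [317.0, 300.0]]
(0.5, 0.274) [[311.0, 247.0], [313.0, 255.0], [319.0, 300.0], [323.0, 324.0]]
(0.5, 0.282) [[317.0, 258.0], [319.0, 266.0], [327.0, 313.0], [331.0, 338.0]]
(0.5, 0.29) [[323.0, 268.0], [325.0, 276.0], [334.0, 325.0], [339.0, 351.0]]
nest [[311.01491057 259.06499409]]
```

Right half: the fingertips sit at the shoulder, so the pads hold the round die by its 14 mm nose with the die standing on the nest floor. That's good enough to carry, so I'll lift and look.

Call:
{"fn": "jog_arm", "kwargs": {"commands": [[0,0,0,1,0],[0,0,0,3,-0.1],[0,0,0,4,-0.12],[0,0,0,4,-0.12],[0,0,-1,2,-0.12],[0,0,-2,0,-0.12],[0,0,-2,0,-0.12]]}}

```text
t: 44.3
tcp_pos: [0.498, 0.2277, 0.1862]
tool_rot: [-0.19, 0.978, 0.054, 0.068]
force: [0.1, -0.4, -2.3]
finger_gap: 0.116
```

```bash
python3 -c "
from h import *
tilt(); s=shot(); s2=snapshot('scene')
a=cv2.resize(s['image'][190:390,240:390,::-1],None,fx=2.6,fy=2.6,interpolation=cv2.INTER_CUBIC); b=cv2.resize(s2['image'][60:210,370:475,::-1],None,fx=520/150,fy=520/150,interpolation=cv2.INTER_CUBIC)
cv2.imwrite('pics/w9c.png',np.hstack([a,b]))"
```

```text
tcp [ 0.498   0.2277  0.1862  3.525  44.3   ] grasp [0.4959 0.2253 0.2046] zax [0.1121 0.1322] gap 0.116 F [ 0.1 -0.4 -2.3] q [ 0.1535  0.3726  1.7651  0.1482  0.8771 -1.8883] sum -0.1268
inplane -0.1511 jaw 0.0794
```

View pics/w9c.png

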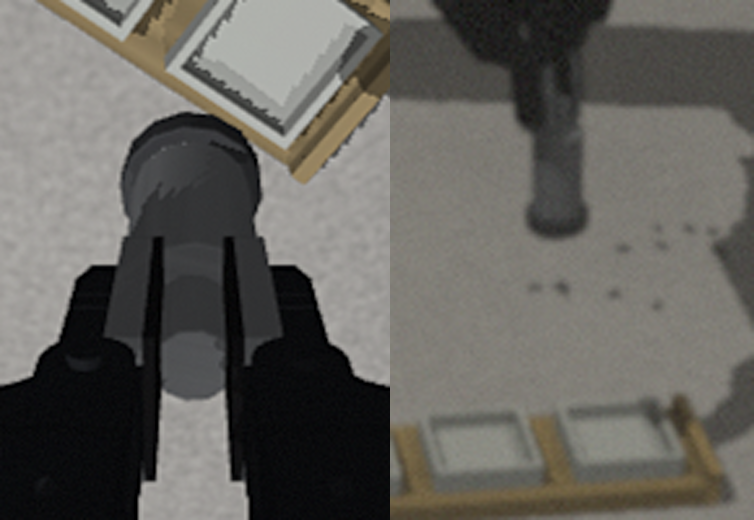

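Right half: the die is lifted and hangs upright from the nose. Carrying it to the right nest.

Call:
{"fn": "jog_arm", "kwargs": {"commands": [[0,-0.2,-4,0,0],[0,-0.2,-4,0,0],[0,-0.2,-4,0,0],[0,-0.2,-4,0,0],[0,-0.2,-4,0,0],[0,-0.2,-4,0,0],[0,-0.2,-4,0,0],[0,-0.2,-4,0,0]]}}

```text
t: 45.07
tcp_pos: [0.4777, -0.0928, 0.1876]
tool_rot: [-0.208, 0.974, 0.059, 0.068]
force: [1.2, 0.7, -2.6]
finger_gap: 0.113
```

Call:
{"fn": "jog_arm", "kwargs": {"commands": [[0,-0.2,-4,0,0],[0,-0.2,-4,0,0],[0,-0.2,-3,0,0],[0,-0.2,-1,0,0],[0,0,0,0,0]]}}

```text
t: 45.48
tcp_pos: [0.4728, -0.2255, 0.1887]
tool_rot: [-0.203, 0.975, 0.055, 0.067]
force: [0.9, 1.0, -2.9]
finger_gap: 0.119
```

```bash
python3 -c "
from h import *
tilt()"
```

```text
tcp [ 0.4728 -0.2255  0.1887  3.5522 45.4833] grasp [ 0.4708 -0.2281  0.2071] zax [0.1081 0.1352] gap 0.119 F [ 0.9  1.  -2.9] q [-0.7727  0.3925  1.7202  0.1994  1.0548 -2.855 ] sum 0.0259
inplane -0.1508 jaw 0.0796
```

Tilt matches the pick, so the die is vertical. But joint 6 is at its limit, so I'll turn away from it straight away.

Call:
{"fn": "jog_arm", "kwargs": {"commands": [[0,0,0,0,-0.12],[0,0,0,0,-0.12],[0,0,0,-1,-0.12],[0,0,0,-3,-0.1],[0,0,0,-3,0],[0,0,0,-3,0],[0,0,0,0,0]]}}

```text
t: 46.07
tcp_pos: [0.4749, -0.2149, 0.0879]
tool_rot: [0.026, 0.996, 0.041, 0.08]
force: [-0.5, 1.0, -2.8]
finger_gap: 0.121
```

```bash
python3 -c "
from h import *
tilt()"
```

```text
tcp [ 0.4749 -0.2149  0.0879  3.0887 46.0667] grasp [ 0.4719 -0.2164  0.1063] zax [0.1609 0.0766] gap 0.121 F [-0.5  1.  -2.8] q [-0.7498  0.5232  1.8825  0.2644  0.6868 -2.4685] sum -0.0492
inplane -0.1541 jaw 0.0836
```

Call:
{"fn": "jog_arm", "kwargs": {"commands": [[0,-0.2,-0.7,-1,0],[0,-0.2,-0.5,-1.2,0],[0,-0.1,-0.2,-1.2,0],[0,0,0,-0.1,0]]}}

```text
t: 46.4
tcp_pos: [0.4714, -0.2234, 0.0535]
tool_rot: [0.021, 0.996, 0.043, 0.08]
force: [-0.5, 0.3, -2.8]
finger_gap: 0.118
```

```bash
python3 -c "
from h import *
tilt(); s=snapshot('scene'); find(s,'die_round'); cv2.imwrite('pics/s3.png',cv2.resize(s['image'][150:270,130:310,::-1],None,fx=4,fy=4,interpolation=cv2.INTER_CUBIC))"
```

```text
tcp [ 0.4714 -0.2234  0.0535  3.0996 46.4   ] grasp [ 0.4684 -0.2249  0.0719] zax [0.1602 0.0818] gap 0.118 F [-0.5  0.3 -2.8] q [-0.7702  0.5903  1.8987  0.2997  0.615  -2.5412] sum -0.0376
inplane -0.1541 jaw 0.0871
die_round [([0.471, -0.225, 0.0356], 0.87)]
```

View pics/s3.png

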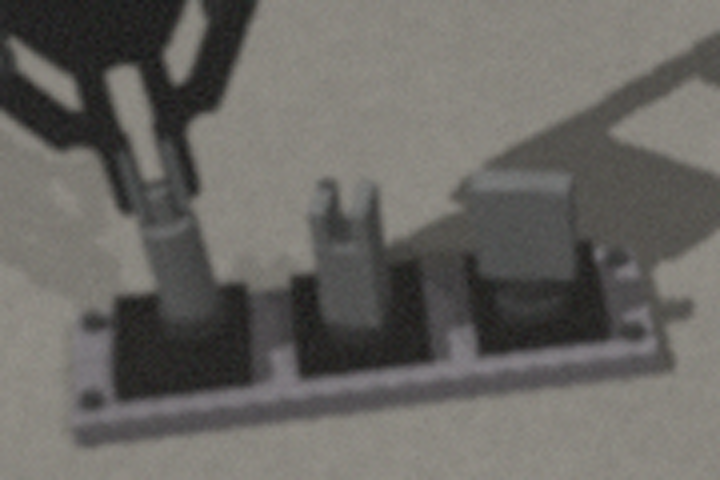

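Forked (345,260) and bar (525,230) are fine. The round die hangs just above the right nest but leans about 10° with the tool. I'll lower to contact, loosen the grip so it settles flat, then open.

Call:
{"fn": "jog_arm", "kwargs": {"commands": [[0,-0.5,-0.6,-0.3,0],[0,-0.1,-0.3,-0.3,0],[0,0,0,-0.3,0]]}}

```text
t: 46.75
tcp_pos: [0.468, -0.2346, 0.0486]
tool_rot: [0.02, 0.996, 0.04, 0.083]
force: [0.5, -0.3, -2.4]
finger_gap: 0.12
```

```bash
python3 -c "
from h import *
tilt()"
```

```text
tcp [ 0.468  -0.2346  0.0486  3.1023 46.75  ] grasp [ 0.4648 -0.236   0.067 ] zax [0.1668 0.0761] gap 0.12 F [ 0.5 -0.3 -2.4] q [-0.7925  0.6004  1.9013  0.3106  0.5985 -2.5776] sum -0.0413
inplane -0.1609 jaw 0.0812
```

Call:
{"fn": "jog_arm", "kwargs": {"commands": [[0,0,0,-0.3,0]]}}

```text
t: 46.83
tcp_pos: [0.4681, -0.2352, 0.046]
tool_rot: [0.02, 0.996, 0.039, 0.084]
force: [-1.1, 0.5, -2.5]
finger_gap: 0.118
```

Call:
{"fn": "jog_arm", "kwargs": {"commands": [[0,0,0,-0.3,0]]}}

```text
t: 46.92
tcp_pos: [0.4683, -0.2357, 0.0431]
tool_rot: [0.02, 0.996, 0.039, 0.084]
force: [-0.6, 0.7, -1.9]
finger_gap: 0.12
```

Call:
{"fn": "jog_arm", "kwargs": {"commands": [[0,0,0.1,-0.25,0]]}}

```text
t: 47.0
tcp_pos: [0.4685, -0.2351, 0.0405]
tool_rot: [0.02, 0.995, 0.039, 0.084]
force: [-0.0, 0.2, -2.1]
finger_gap: 0.122
```

Call:
{"fn": "jog_arm", "kwargs": {"commands": [[0,0,0.1,-0.2,0]]}}

```text
t: 47.08
tcp_pos: [0.4686, -0.2342, 0.0384]
tool_rot: [0.02, 0.995, 0.039, 0.084]
force: [-0.9, 0.4, 16.4]
finger_gap: 0.118
```

Call:
{"fn": "jog_arm", "kwargs": {"commands": [[0,0,0.1,-0.2,0]]}}

```text
t: 47.17
tcp_pos: [0.47, -0.2341, 0.0381]
tool_rot: [0.021, 0.995, 0.038, 0.086]
force: [-4.4, 1.6, 31.9]
finger_gap: 0.119
```

Contact. Loosening to 20 N and letting it settle.

Call:
{"fn": "jog_arm", "kwargs": {"commands": [[0,-0.1,0,0,0],[0,-0.1,0,-0.1,0]], "squeeze": 20}}

```text
t: 47.33
tcp_pos: [0.4691, -0.2343, 0.0385]
tool_rot: [0.02, 0.995, 0.037, 0.087]
force: [1.3, 1.2, 6.2]
finger_gap: 0.12
```

```bash
python3 -c "
from h import *
tilt()"
```

```text
tcp [ 4.69100e-01 -2.34300e-01  3.85000e-02  3.10080e+00  4.73333e+01] grasp [ 0.4658 -0.2357  0.0569] zax [0.1755 0.0699] gap 0.12 F [1.3 1.2 6.2] q [-0.7917  0.619   1.9133  0.3339  0.5598 -2.601 ] sum -0.0496
inplane -0.1694 jaw 0.0756
```

Call:
{"fn": "jog_arm", "kwargs": {"commands": [[0,0.3,0.1,-0.1,0],[0,0.3,0.1,-0.15,0],[0,0.1,0,-0.15,0]]}}

```text
t: 47.58
tcp_pos: [0.4733, -0.2334, 0.038]
tool_rot: [0.017, 0.996, 0.035, 0.086]
force: [-11.6, -1.7, 23.7]
finger_gap: 0.119
```

```bash
python3 -c "
from h import *
tilt()"
```

```text
tcp [ 4.73300e-01 -2.33400e-01  3.80000e-02  3.10680e+00  4.75833e+01] grasp [ 0.4701 -0.2347  0.0564] zax [0.1729 0.0667] gap 0.119 F [-11.6  -1.7  23.7] q [-0.7811  0.6218  1.9053  0.3234  0.5611 -2.587 ] sum -0.0533
inplane -0.1675 jaw 0.0714
```

Call:
{"fn": "jog_arm", "kwargs": {"commands": [[14,-0.1,0,0,0],[18,-0.1,0,0,0],[24,-0.1,0,0,0],[32,-0.1,0,0,0],[40,-0.1,0,0.1,0],[45,-0.1,0,0.2,0]]}}

```text
t: 48.08
tcp_pos: [0.4665, -0.233, 0.0409]
tool_rot: [0.017, 0.996, 0.035, 0.086]
force: [-0.3, 0.4, 1.4]
finger_gap: 0.45
```

```bash
python3 -c "
from h import *
tilt(); s=snapshot('scene'); find(s,'die_round'); cv2.imwrite('pics/s4.png',cv2.resize(s['image'][150:270,130:310,::-1],None,fx=4,fy=4,interpolation=cv2.INTER_CUBIC))"
```

```text
tcp [ 4.66500e-01 -2.33000e-01  4.09000e-02  3.10700e+00  4.80833e+01] grasp [ 0.4633 -0.2342  0.0593] zax [0.1725 0.067 ] gap 0.45 F [-0.3  0.4  1.4] q [-0.7906  0.612   1.9184  0.3251  0.5603 -2.5984] sum -0.051
inplane -0.1671 jaw 0.0716
die_round []
```

View pics/s4.png

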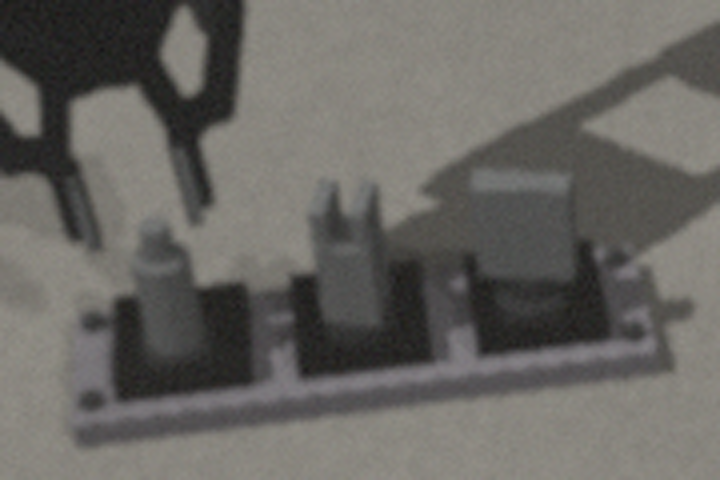

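The round die stands upright in the right nest (175,300), and all three dies are in place. Retreating straight up.

Call:
{"fn": "jog_arm", "kwargs": {"commands": [[60,-0.1,0,0,0],[60,-0.1,0,0.5,0],[60,-0.1,0,2,0],[60,-0.1,0,3,0],[60,-0.1,0,4,0],[60,-0.1,0,4,0],[60,0,-2,3,-0.1],[60,0,-3,0,-0.1]]}}

```text
t: 48.85
tcp_pos: [0.4559, -0.2767, 0.2122]
tool_rot: [0.119, 0.989, 0.032, 0.086]
force: [0.6, -0.7, 0.2]
finger_gap: 0.599
```

Call:
{"fn": "jog_arm", "kwargs": {"commands": [[60,0,-3,0,-0.1],[60,0,-3,0,-0.1],[60,0,-3,0,0],[60,0,0,0,0],[60,0,0,0,0],[60,0,0,0,0]]}}

```text
t: 49.35
tcp_pos: [0.4559, -0.3765, 0.2201]
tool_rot: [0.224, 0.97, 0.016, 0.094]
force: [-0.2, 0.1, 0.1]
finger_gap: 0.603
```

```bash
python3 -c "
from h import *
tilt(); s=snapshot('scene'); find(s,'die_round die_forked die_bar jar'); s2=snapshot('top'); find(s2,'die_round die_forked die_bar jar')
b=cv2.resize(s2['image'][250:345,310:470,::-1],None,fx=4.5,fy=3,interpolation=cv2.INTER_CUBIC)
a=cv2.resize(s['image'][160:270,130:370,::-1],(720,300),interpolation=cv2.INTER_CUBIC)
cv2.imwrite('pics/fin.png',np.vstack([a,b]))"
```

```text
tcp [ 0.4559 -0.3765  0.2201  2.6874 49.35  ] grasp [ 0.4524 -0.3763  0.2384] zax [ 0.1892 -0.01  ] gap 0.603 F [-0.2  0.1  0.1] q [-0.9662  0.391   1.6186  0.1767  1.0216 -2.1669] sum -0.1104
inplane -0.1713 jaw 0.0726
die_round [([0.4714, -0.2354, 0.0175], 0.9), ([0.5048, 0.2793, 0.0151], 0.15)]
die_forked [([0.4829, -0.1515, 0.0204], 0.86)]
die_bar [([0.501, -0.0763, 0.0159], 0.92)]
jar [([0.7107, 0.0328, 0.0024], 0.87), ([0.4601, 0.119, 0.014], 0.18)]
die_round [([0.4702, -0.2327, 0.0171], 0.71), ([0.5018, 0.2711, 0.0188], 0.33)]
die_forked [([0.4841, -0.1504, 0.0178], 0.61)]
die_bar [([0.4962, -0.0772, 0.0169], 0.75)]
jar [([0.7134, 0.031, 0.0018], 0.79), ([0.4961, -0.0728, 0.0181], 0.47)]
```

```bash
python3 -c "
from station import workorder
print(workorder.sign_off())"
```

```text
the job is handed in; nothing more can be done
None
```

I moved all three dies to the press rack in reverse order and handed the job in at about 49 s, with the gripper open and clear. The bar die is in the left nest, the forked die in the middle and the round die in the right.

**Last checks:** After the retreat, both cameras' networks put each die in its nest:

| Thing | Offset from nest centre | Room either side |
|---|---|---|
| Bar die (left nest) | 4–6 mm | about 10 mm |
| Forked die (middle nest) | about 2 mm | about 10 mm |
| Round die (right nest) | 4–7 mm | about 10 mm |
| Jar | unchanged within about 4 mm | – |

The last picture I viewed, just after I let go of the round die, shows all three standing upright. The viewer had reached its 16-picture limit, so the final image went unseen and flatness after the retreat rests on that earlier picture and the network readings.

**What went less well:**
- **Tool tilt:** the tool drifted off vertical throughout, by up to about 10°, because each row starts from the measured pose.
- **Forked die:** it was let go leaning by about 3°.
- **Round die:** it was held by its nose rather than its body and leaned about 10° with the tool. I lowered it to contact, eased the grip and pushed it towards upright before opening; it settled the rest of the way when released.
- **Joint 6:** it read −2.855 rad against its −2.85 limit for a moment while I carried the round die. I turned it back on the next move, but a strict range check may count it as a fault.
- **Forces:** the wrist force stayed at or below about 33 N in all the readings I took.

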